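# Rehang the lift-off door of a spice cupboard

## Robot

A 7-joint arm with a two-finger parallel gripper is mounted at the origin on the work surface. World frame = base frame: x ahead of the robot, y to its left, z up, the work surface at z = 0. Lengths are in m, angles in rad, forces in N, time in s.
With the tool pointing down it reaches from about 0.35 to 0.9 m from the base axis. Payload 8.1 kg.
Tool frame: the origin (TCP) lies at the very end of the fingers, on their centre line; the grasp point (between the pads) lies 19 mm behind it (arm.grasp_offset is the distance from the TCP to the grasp point, in m); z points along the fingers, y is the direction in which the jaws open and shut (so a half turn about z gives the same grasp; the last joint's range is limited). The gripper opens to 92 mm and grips with 3 to 60 N. Pads are 19 mm wide; open, the fingers measure 130 mm over their backs; the gripper's body (75 mm by 190 mm) begins 47 mm behind the grasp point.
Start: joints at [1.184, 0.434, 0.025, 1.573, -0.012, 1.134, -0.075], TCP at [0.175, -0.6, 0.227] pointing down, gripper open.
Joint ranges: [-2.62, 2.62], [-0.44, 2.09], [-1.27, 1.32], [0.08, 2.57], [-1.32, 4.46], [0.12, 2], [-2.74, 2.74]. Speed limits (rad/s): [2.22, 2.22, 3.01, 3.01, 3.14, 3.14, 3.14].

## Interface

Orientations are given as a rotation vector (axis times angle).
In Python, from cell import arm, eyes, workorder gives the robot as it stands.
- The arm moves only by the shell command python3 -m inch 'ROWS' [FORCE]. ROWS is JSON, a list that holds one entry, the list of rows, each a list of 5 numbers: the closure, from 0 (fully open) to 1 (shut), then the shift along the tool's x, y, z in mm, then the turn about the tool's z in degrees. A call has 1 to 12 rows; each row shifts and turns the pose as measured when the row begins, along the tool's axes as they then stand; what a row does not reach is not made up. A row lasts 1/10 s, in which the tool goes at most 50 mm and 8.59 degrees, less where a joint would pass 70% of its speed; a pose out of reach is approached as far as the arm can. A call with a gripper value outside its range is refused whole. The fingers move at their own pace and stop on an object; FORCE is the grip in N (left out, the last holds). Time passes only in rows, so rows that do not move let the fingers close. It gives the time, the measured TCP pose, the force and the opening at its end, in the units of the state.
- arm.observe(): the state, without advancing time (a new reading comes with each control period).
- eyes.get_image(name): name is "scene" or "side" or "wrist"; returns a dict with "frame" (420x560x3 uint8, blue, green, red), "intrinsics" (3x3 intrinsics, pixels), "k1" (the pictures are not rectified: a ray, as slopes to the right and down, at radius r is drawn at 1 + k1 r^2 times it, then the intrinsics apply), "rvec" (rotation vector, rad) and "tvec" (3), from world to camera coordinates, as OpenCV has them; the wrist camera has in their place "T_tool_cam" (4x4, takes a point from camera to tool coordinates, whose origin is the TCP and whose axes are the flange's). Camera axes: x right, y down, z forward; pixel columns grow to the right and rows downward; lengths in m; the calibration is good to about 2 mm. A picture is of the moment at which its call begins: read the wrist's pose just before it. There is no depth.
- workorder.sign_off(): hands the job in, once; it reports no verdict.
The state is a dict: "clock": time; "joints": joint angles; "dq": joint speeds; "joint_efforts": joint torques, N m; "position": TCP position; "ee_rot": TCP orientation; "force": force on the tool from outside, world axes, zero at the start; "ft_torque": the same for the moment, N m; "width": opening from 0.0 (shut) to 1.0 (fully open).
Only numpy, scipy, OpenCV 4.12 (cv2) and the standard library are available. Lean on these libraries where they do the work, as an engineer would, in place of code of your own. Each camera call takes 0.05 s, during which the arm holds its last target.

## Task

The red door of the little spice cupboard has been washed and stands in the drying rack. Lift it out and, holding it wide open, hang it back by gently lowering its two hinge sockets onto the cupboard's two upright pintles at once until it sits fully home on both; then let go and swing it shut. The plate with the pintles has been shifted along its slots, so the pintles are off their mark by an unknown amount, up to a good two centimetres: find them by feel without forcing anything, and leave the other things on the counter alone.

Things in the scene. Friction and masses are not known exactly. Their poses are not given: they have to be found in the camera images.
- door_centre (a point): Centre of the loose red door panel, 190 wide x 16 thick x 180 mm high, 0.3 to 0.55 kg, upright in the rack's slot at first. Axes: x along the width, away from the hinge edge; y out of the outside face; z up. The outside has a brass knob, 75 mm along +x from here, 29 mm proud. The top edge, 90 mm above this point, is free to grasp across the thickness.
- socket_low (a point): On the door, its axes: centre of the lower mouth of the lower hinge socket, an upright dark steel tube 16 mm high, 22 mm outside and 12.6 mm inside diameter, open at both ends; 110 mm along -x, 3 mm along +y and 70 mm below the door's centre. Level with its lower mouth a flat wing, 16 mm wide and 4 mm thick, reaches 24 mm from the socket's axis along door +y (it too can touch down on a pintle's tip).
- socket_high (a point): On the door: centre of the lower mouth of the upper hinge socket, same tube and wing, exactly 130 mm above the lower one (60 mm above the height of the door's centre). Same axes as the door.
- door_edge (a point): On the door: middle of the inside edge of its free side (95 mm along +x and 8 mm along -y from the door's centre). With the door shut it lies against the cupboard's front.
- cupboard: Fixed wooden cupboard, 150 deep (x) x 240 wide (y) x 225 mm high, origin at its underside's centre. Open front at x = -75 mm, looking along its -x; hinge at its -y side. Shut: door x along cupboard +y, door's outside (+y) along cupboard -x. Open at a right angle: door x along cupboard -x; pushing the outside face then swings it shut (clockwise from above).
- hinge_low (a point): Mark on the cupboard (its axes) for the lower pintle: level of the shoulder where the socket rests, 54 mm above the counter, 13 mm before the front. Both pintles stand an equal, unmeasured 3 to 23 mm from their marks along cupboard +y (x, z true), rigid: brass pins, 10 mm diameter, 22 mm tall, 1 mm chamfer at the tip, on steel lugs of 8 mm radius.
- hinge_high (a point): Mark for the upper pintle: equal pin and shoulder, exactly 130 mm above the lower one (shoulder 184 mm above the counter), with the same shift. A lug 8 mm thick lies under each pintle, so bring the door in level from the front, with its sockets raised just above the pintle tips (25 to 60 mm above the shoulders), not from high above.
- rack: Grey drying rack, fixed, base 200 (x) x 150 (y) x 12 mm high, origin at the centre of its underside. The door stands on the base between two pairs of steel prongs (8 mm thick, up to 79 mm above the counter) that leave a slot 21 mm wide along its x, so it can lean a little. Lift the door straight up by 75 mm to clear them.
- coffee_jar: Coffee jar, 70 mm across, 130 high, origin under its centre. Leave alone.
- tea_tin: Black tin, 72 mm across, 120 high, origin under its centre. Leave alone.
- mug: White mug, 80 mm across, 90 high, origin under its centre. Leave alone.
- cup: Yellow cup, 74 mm across, 80 high, origin under its centre. Leave alone.
- soap: Blue bottle with a red cap, 60 mm across, 190 high, origin under its centre. Leave alone.

How it is judged:
On the way, in this order (a step that is already met when the one before it is completed fails the run):
1. the door is lifted clear of the rack (height (world z) of door_centre above 0.15 m), for 0.2 s.
2. both sockets are down on their pintles, on the shoulders, with the door still standing well open (z of socket_low in the frame of cupboard between 0.051 and 0.057 m and x of socket_low in the frame of cupboard between -0.094 and -0.082 m and y of socket_low in the frame of cupboard between -0.1103 and -0.0857 m and z of socket_high in the frame of cupboard between 0.181 and 0.187 m and x of socket_high in the frame of cupboard between -0.094 and -0.082 m and y of socket_high in the frame of cupboard between -0.1103 and -0.0857 m and x of door_edge in the frame of cupboard below -0.16 m), for 0.2 s.
At the end, for the whole second after the job is handed in: Both sockets sit on their shoulders (within 3 mm in height), around their pintles (0.7 to 25.3 mm from their marks along the front, 6 mm out of it at most), the door is upright within 0.04 rad, shut with its free edge within 15 mm of the cupboard's front, let go and at rest (z of socket_low in the frame of cupboard between 0.051 and 0.057 m and x of socket_low in the frame of cupboard between -0.094 and -0.082 m and y of socket_low in the frame of cupboard between -0.1103 and -0.0857 m and z of socket_high in the frame of cupboard between 0.181 and 0.187 m and x of socket_high in the frame of cupboard between -0.094 and -0.082 m and y of socket_high in the frame of cupboard between -0.1103 and -0.0857 m and angle between door_centre's own z axis and vertical below 0.04 rad and x of door_edge in the frame of cupboard above -0.09 m and y of door_edge in the frame of cupboard above 0.05 m and linear speed of door below 0.02 m/s); the robot touches nothing.
It fails at once if the door presses on the cupboard or its pintles with more than 45 N (contact force between door and cupboard above 45 N).
It fails at once if another thing on the counter is moved by more than 30 mm (distance of any of coffee_jar, tea_tin, mug, cup, soap from where it was at the start of the episode above 0.03 m).
It also fails if it takes over 72 s, if anything falls off the work surface, if the arm or the gripper's body presses on something with over 40 N, if the wrist force passes 120 N, or if a joint passes its speed limit or range.

## Working session

There is one attempt and no reset: what is moved stays moved. The work goes in short steps, Python scripts to look and compute and a shell command to move; the robot and the scene stay as the last step left them, time stands still between calls to the robot, and variables do not carry over. Pictures are saved under pics/ and viewed, and the job is handed in when it is done.

```bash
ls; mkdir -p pics
cat > h.py <<'E'
import numpy as np, cv2
from cell import arm, eyes, workorder
from scipy.spatial.transform import Rotation as R
def snap(n,f):
    s=arm.observe(); im=eyes.get_image(n); cv2.imwrite('pics/'+f,im['frame']); return s,im
E
python3 - <<'E'
from h import *
print(arm.observe(), arm.grasp_offset)
for n in ['scene','side','wrist']:
    s,im=snap(n,n+'0.png'); np.save(n+'0.npy',im,allow_pickle=True)
    print(n,{k:v for k,v in im.items() if k!='frame'})
E
```

```text
pics
{'clock': 0.0, 'joints': array([ 1.18441157,  0.43518507,  0.02493058,  1.57414955, -0.01160024,
        1.13397455, -0.07509997]), 'dq': array([ 2.09033049e-04, -1.62482580e-04,  1.16420034e-03,  3.17636401e-04,
       -7.88913108e-05,  3.04924913e-04, -3.17736817e-03]), 'joint_efforts': array([-1.54746936e-03, -6.67850804e+01,  9.84499678e-01, -3.14460289e+01,
       -6.06539729e-02,  4.28080908e-02,  1.26972491e-04]), 'position': array([ 0.17481215, -0.59949982,  0.22594774]), 'ee_rot': array([-3.10850893e+00, -4.44007174e-01,  5.40591798e-04]), 'force': array([7.59871335e-02, 1.82472862e-04, 4.01993379e-01]), 'ft_torque': array([ 0.03296185, -0.03083498, -0.02037593]), 'width': 0.9980106105895186} 0.0188
scene {'intrinsics': array([[429.39079318,   0.        , 283.49116544],
       [  0.        , 429.39079318, 202.89094649],
       [  0.        ,   0.        ,   1.        ]]), 'k1': 0.028634810283974577, 'rvec': array([ 1.64827073,  1.61701667, -0.87913729]), 'tvec': array([-0.07690641, -0.19505608,  1.52887924])}
side {'intrinsics': array([[470.73653414,   0.        , 275.95848368],
       [  0.        , 470.73653414, 209.75496495],
       [  0.        ,   0.        ,   1.        ]]), 'k1': -0.06824352938456363, 'rvec': array([ 0.33519473, -2.60839951,  1.51767053]), 'tvec': array([0.58419344, 0.13796738, 1.30339836])}
wrist {'intrinsics': array([[322.77531531,   0.        , 278.18162034],
       [  0.        , 322.77531531, 206.61534299],
       [  0.        ,   0.        ,   1.        ]]), 'k1': -0.013657178429213431, 'T_tool_cam': array([[ 1.06209609e-03, -9.65640012e-01, -2.59881201e-01,
         6.99303587e-02],
       [ 9.99999261e-01,  8.71825335e-04,  8.47409796e-04,
         4.61767375e-04],
       [-5.91721790e-04, -2.59881909e-01,  9.65640224e-01,
        -1.58043989e-01],
       [ 0.00000000e+00,  0.00000000e+00,  0.00000000e+00,
         1.00000000e+00]])}
```

View pics/scene0.png

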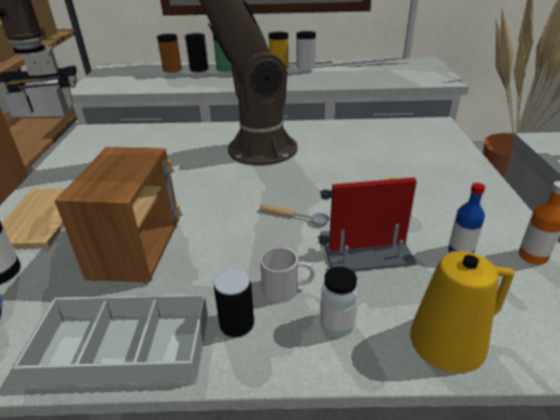

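View pics/side0.png

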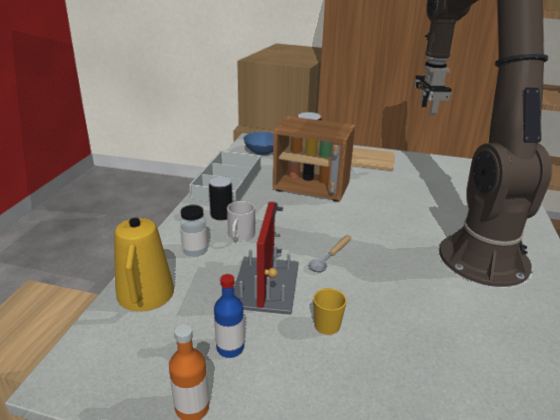

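View pics/wrist0.png

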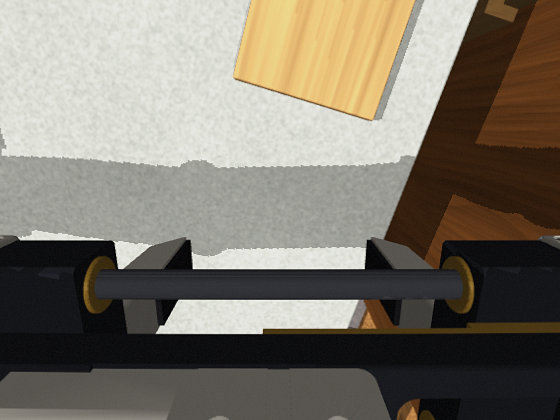

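Run:
```python
import cv2
a=cv2.imread('pics/scene0.png'); b=cv2.imread('pics/side0.png')
cv2.imwrite('pics/c1.png',cv2.resize(a[140:290,55:205],None,fx=4,fy=4,interpolation=cv2.INTER_CUBIC))
cv2.imwrite('pics/c2.png',cv2.resize(a[165:285,300:440],None,fx=5,fy=5,interpolation=cv2.INTER_CUBIC))
cv2.imwrite('pics/c3.png',cv2.resize(b[110:210,260:370],None,fx=6,fy=6,interpolation=cv2.INTER_CUBIC))
cv2.imwrite('pics/c4.png',cv2.resize(b[195:315,220:320],None,fx=5,fy=5,interpolation=cv2.INTER_CUBIC))
```

```text
(no output)
```

View pics/c1.png

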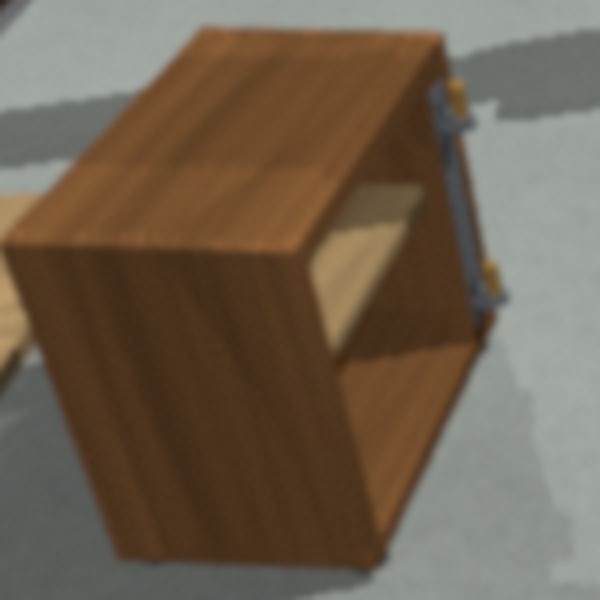

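View pics/c2.png

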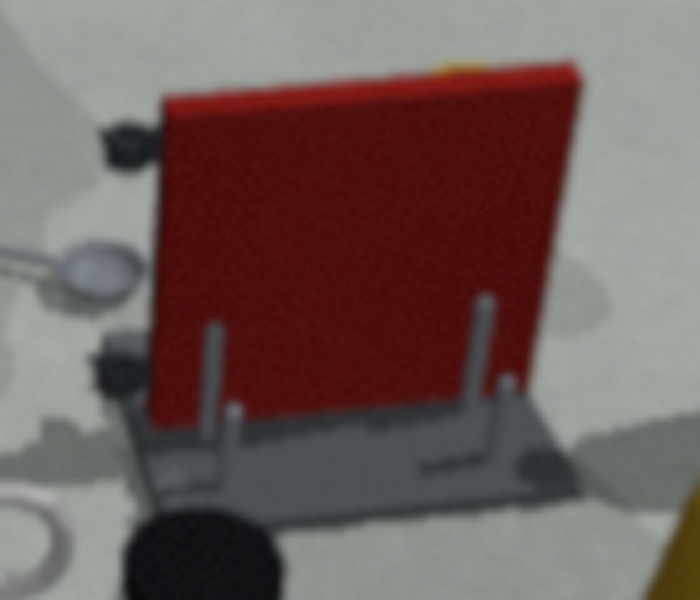

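View pics/c3.png

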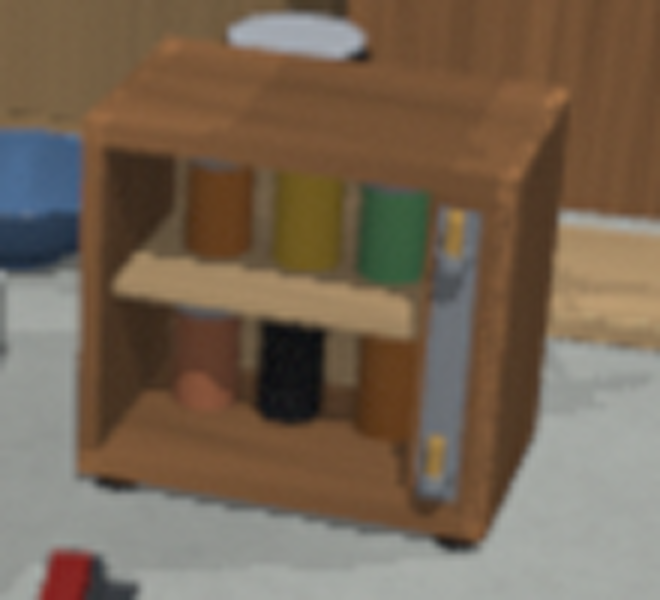

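View pics/c4.png

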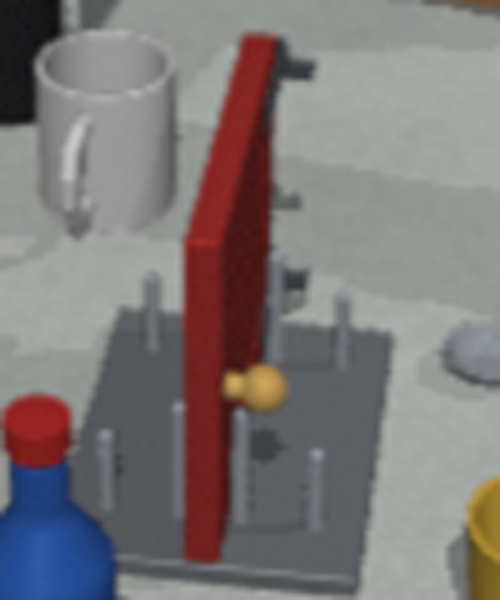

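```bash
cat >> h.py <<'E'
def ray(im,u,v):
    K=im['intrinsics'];x=(u-K[0,2])/K[0,0];y=(v-K[1,2])/K[1,1]
    rd=np.hypot(x,y);r=rd
    for _ in range(20): r=rd/(1+im['k1']*r*r)
    s=r/rd if rd>0 else 1
    d=np.array([x*s,y*s,1.])
    if 'rvec' in im:
        Rm=R.from_rotvec(im['rvec']).as_matrix(); return -Rm.T@im['tvec'],Rm.T@d
    s0=im['state'];T=im['T_tool_cam'];Rt=R.from_rotvec(s0['ee_rot']).as_matrix()
    return s0['position']+Rt@T[:3,3],Rt@T[:3,:3]@d
def onz(im,u,v,z):
    o,d=ray(im,u,v);return o+d*(z-o[2])/d[2]
def tri(rs):
    A=np.zeros((3,3));b=np.zeros(3)
    for o,d in rs:
        d=d/np.linalg.norm(d);P=np.eye(3)-np.outer(d,d);A+=P;b+=P@o
    p=np.linalg.solve(A,b)
    e=[np.linalg.norm(np.cross(p-o,d/np.linalg.norm(d))) for o,d in rs]
    return p,max(e)
def load(n): return np.load(n,allow_pickle=True).item()
def up(u,v,f,x0,y0): return (u+.5)/f-.5+x0,(v+.5)/f-.5+y0
def proj(im,p):
    Rm=R.from_rotvec(im['rvec']).as_matrix();c=Rm@np.asarray(p)+im['tvec'];x,y=c[:2]/c[2]
    k=1+im['k1']*(x*x+y*y);K=im['intrinsics'];return np.array([K[0,0]*x*k+K[0,2],K[1,1]*y*k+K[1,2]])
E
python3 - <<'E'
from h import *
np.set_printoptions(precision=4,suppress=True)
sc=load('scene0.npy');sd=load('side0.npy')
c1=lambda u,v:up(u,v,4,55,140)
c2=lambda u,v:up(u,v,5,300,165)
c3=lambda u,v:up(u,v,6,260,110)
c4=lambda u,v:up(u,v,5,220,195)
C={'TbackH':((205,28),(565,95)),'TfrontH':((443,35),(515,185)),'TfrontF':((302,252),(85,115)),'TbackF':((5,245),(170,40)),'BfF':((378,565),(80,470)),'BfH':((490,345),(480,540)),
'pinHtip':((457,80),(457,212)),'pinHbase':((460,118),(452,258)),'pinLtip':((488,262),(437,438)),'pinLbase':((494,295),(432,478))}
for k,(a,b) in C.items():
    p,e=tri([ray(sc,*c1(*a)),ray(sd,*c3(*b))]);print(k,p,round(e,4), onz(sc,*c1(*a),.225),onz(sd,*c3(*b),.225))
D={'TinF':((580,82),(188,238)),'ToutF':((572,62),(225,238)),'TinH':((165,103),(245,38)),'ToutH':((167,95),(278,38)),'BinF':((528,395),(188,558)),'sockH':((128,148),(280,60)),'knob':((463,68),(265,388))}
for k,(a,b) in D.items():
    p,e=tri([ray(sc,*c2(*a)),ray(sd,*c4(*b))]);print(k,p,round(e,4), onz(sc,*c2(*a),.192),onz(sd,*c4(*b),.192))
E
```

```text
TbackH [ 0.4253 -0.3563  0.2236] 0.0004 [ 0.4273 -0.3555  0.225 ] [ 0.4251 -0.3512  0.225 ]
TfrontH [ 0.4368 -0.2101  0.2225] 0.0003 [ 0.4423 -0.2084  0.225 ] [ 0.4362 -0.2043  0.225 ]
TfrontF [ 0.6726 -0.2285  0.226 ] 0.0031 [ 0.6762 -0.2262  0.225 ] [ 0.6738 -0.2393  0.225 ]
TbackF [ 0.6586 -0.3785  0.2227] 0.0017 [ 0.6648 -0.3743  0.225 ] [ 0.6575 -0.3767  0.225 ]
BfF [ 0.6715 -0.2312  0.0121] 0.001 [ 0.8948 -0.1347  0.225 ] [0.5719 0.1709 0.225 ]
BfH [ 0.4415 -0.219   0.0004] 0.0082 [ 0.7553 -0.1193  0.225 ] [0.4049 0.1854 0.225 ]
pinHtip [ 0.4647 -0.1987  0.2076] 0.0013 [ 0.5002 -0.1878  0.225 ] [ 0.4601 -0.1582  0.225 ]
pinHbase [ 0.4653 -0.2009  0.1814] 0.0007 [ 0.5449 -0.1768  0.225 ] [ 0.4545 -0.0979  0.225 ]
pinLtip [ 0.4651 -0.2006  0.0762] 0.001 [ 0.6881 -0.1333  0.225 ] [0.4341 0.0997 0.225 ]
pinLbase [ 0.4661 -0.2005  0.0514] 0.0013 [ 0.716 -0.125  0.225] [0.4309 0.1373 0.225 ]
TinF [0.5575 0.3674 0.1914] 0.002 [0.5615 0.3675 0.192 ] [0.5566 0.3654 0.192 ]
ToutF [0.5417 0.3671 0.1933] 0.0029 [0.5441 0.3685 0.192 ] [0.5413 0.3611 0.192 ]
TinH [0.5776 0.1832 0.1927] 0.0026 [0.5723 0.1824 0.192 ] [0.5784 0.1864 0.192 ]
ToutH [0.5631 0.1836 0.1917] 0.0012 [0.5655 0.184  0.192 ] [0.5627 0.1819 0.192 ]
BinF [0.5577 0.369  0.0125] 0.0025 [0.7777 0.2915 0.192 ] [0.5004 0.5621 0.192 ]
sockH [0.5669 0.1661 0.1679] 0.0026 [0.6082 0.1628 0.192 ] [0.5564 0.2032 0.192 ]
knob [0.5046 0.3533 0.14  ] 0.0289 [0.5474 0.3189 0.192 ] [0.4986 0.4588 0.192 ]
```

Run:
```python
from h import *
np.set_printoptions(precision=4,suppress=True)
sc=load('scene0.npy');sd=load('side0.npy')
print('mug',onz(sc,280,256,.09),onz(sd,241,208,.09))
print('tin',onz(sc,234,282,.12),onz(sd,221,182,.12))
print('jar',onz(sc,340,280,.13),onz(sd,192,212,.13))
print('soap',onz(sc,478,188,.19),onz(sd,227,280,.19))
print('cup',onz(sd,330,296,.08))
s=arm.observe(); Rt=R.from_rotvec(s['ee_rot']).as_matrix();print(Rt,s['position'])
h=np.deg2rad(96.4); 
# tool y along door thickness
dy=np.array([-np.sin(h),np.cos(h)*1,0])  # door y = rot90 of x
dx=np.array([np.cos(h),np.sin(h),0]);dy=np.array([-dx[1],dx[0],0])
print('doorx',dx,'doory',dy)
c=Rt.T@dy;print('dy in tool',c,np.rad2deg(np.arctan2(c[1],c[0])))
g=np.array([.560,.2753,.162]);print(Rt.T@(g-s['position'])*1000)
```

```text
mug [0.6876 0.0639 0.09  ] [0.6915 0.0621 0.09  ]
tin [ 0.7931 -0.0218  0.12  ] [ 0.7813 -0.0227  0.12  ]
jar [0.8035 0.1745 0.13  ] [0.7872 0.1851 0.13  ]
soap [0.5925 0.4932 0.19  ] [0.5773 0.5035 0.19  ]
cup [0.3901 0.3658 0.08  ]
[[ 0.96    0.2799 -0.0004]
 [ 0.2799 -0.96    0.0011]
 [-0.0001 -0.0012 -1.    ]] [ 0.1749 -0.5996  0.2261]
doorx [-0.1115  0.9938  0.    ] doory [-0.9938 -0.1115  0.    ]
dy in tool [-0.9852 -0.1712  0.0003] -170.14392007901452
[ 614.6722 -732.0631   64.9513]
```

```bash
python3 -m inch '[[[0,0,0,-40,0],[0,0,0,-40,0],[0,31,-36,0,0],[0,31,-36,0,0],[0,31,-36,0,0],[0,31,-36,0,0],[0,31,-36,0,0],[0,31,-36,0,0],[0,31,-36,0,0],[0,31,-36,0,0],[0,31,-36,0,0],[0,31,-36,0,0]]]' 40
cat > st.py <<'E'
from h import *
import sys
np.set_printoptions(precision=4,suppress=True)
s=arm.observe();Rt=R.from_rotvec(s['ee_rot']).as_matrix()
print('t',s['clock'],'p',s['position'],'F',s['force'],'M',s['ft_torque'],'w',round(s['width'],3));print('yaw of tool y',np.rad2deg(np.arctan2(Rt[1,1],Rt[0,1])),'tz',Rt[:,2])
if len(sys.argv)>1:
    g=np.array([float(a) for a in sys.argv[1:4]]);print('shift mm',Rt.T@(g-s['position'])*1000)
E
python3 st.py .56 .2753 .30
```

```text
clock: 1.35
position: [0.3743, -0.157, 0.3067]
ee_rot: [-3.112, -0.425, 0.005]
force: [1.3, -0.6, 0.3]
width: 1.001
t 1.35 p [ 0.3743 -0.157   0.3067] F [ 1.2795 -0.5669  0.2785] M [-0.0522 -0.0814 -0.0442] w 1.001
yaw of tool y -74.4329510675404 tz [-0.0032  0.0005 -1.    ]
shift mm [ 294.9358 -366.5789    6.2921]
```

```bash
python3 -m inch '[[[0,30,-37,0,0],[0,30,-37,0,0],[0,30,-37,0,0],[0,30,-37,0,0],[0,30,-37,0,0],[0,30,-37,0,0],[0,30,-37,0,0],[0,30,-37,0,0],[0,30,-37,0,0],[0,20,-25,0,0]]]' 
python3 -m inch '[[[0,0,0,0,-8.1],[0,0,0,0,-8.1],[0,0,0,0,-8.1],[0,0,0,0,-8.1],[0,0,0,0,-8.1],[0,0,0,0,-8.1],[0,0,0,0,-8.1],[0,0,0,0,-8.1],[0,0,0,0,-8.1],[0,0,0,0,-8]]]'; python3 st.py .56 .2753 .30
```

```text
clock: 2.35
position: [0.5618, 0.2845, 0.305]
ee_rot: [3.112, 0.42, -0.004]
force: [0.5, -0.4, -0.2]
width: 1.0
clock: 3.35
position: [0.5602, 0.2908, 0.2992]
ee_rot: [-2.018, -2.399, 0.014]
force: [0.0, -0.1, -0.5]
width: 0.997
t 3.35 p [0.5602 0.2908 0.2992] F [ 0.0396 -0.1423 -0.5311] M [-0.0168 -0.1487  0.0005] w 0.997
yaw of tool y 9.840076457728594 tz [-0.0111 -0.0027 -0.9999]
shift mm [-15.2328  -2.8726  -0.7787]
```

```bash
python3 -m inch '[[[0,-15,-3,0,3.4],[0,0,0,0,0],[0,0,0,0,0]]]'; python3 st.py .56 .2753 .162
python3 - <<'E'
from h import *
s,im=snap('wrist','w1.png');im['state']=s;np.save('w1.npy',im,allow_pickle=True)
E
```

```text
clock: 3.65
position: [0.5598, 0.2733, 0.2981]
ee_rot: [-2.099, -2.327, 0.018]
force: [-0.5, 0.5, 0.1]
width: 1.002
t 3.65 p [0.5598 0.2733 0.2981] F [-0.5018  0.5273  0.1315] M [ 0.0033 -0.1091 -0.023 ] w 1.002
yaw of tool y 5.887709561404373 tz [-0.013  -0.0033 -0.9999]
shift mm [  2.2207   2.1897 136.0494]
```

View pics/w1.png

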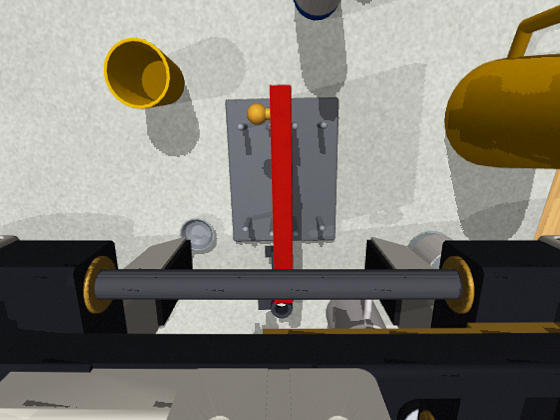

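```bash
python3 -m inch '[[[0,2,2,45,0.5],[0,0,0,45,0],[0,0,0,43,0]]]'; python3 st.py .56 .2753 .162
```

```text
clock: 4.0
position: [0.5641, 0.2785, 0.1691]
ee_rot: [-2.122, -2.313, -0.004]
force: [0.9, 0.1, 0.4]
width: 1.0
t 4.0 p [0.5641 0.2785 0.1691] F [0.879  0.1306 0.4054] M [-0.0202 -0.1631 -0.017 ] w 1.0
yaw of tool y 4.941984727019126 tz [-0.0001  0.0036 -1.    ]
shift mm [-2.8787 -4.3718  7.0923]
```

```bash
python3 -m inch '[[[0,-3,-4,7,-1.5],[0,0,0,0,0]]]'; python3 st.py .56 .2753 .162
```

```text
clock: 4.2
position: [0.5578, 0.273, 0.1573]
ee_rot: [-2.089, -2.34, 0.009]
force: [-0.1, -0.1, 1.0]
width: 0.998
t 4.2 p [0.5578 0.273  0.1573] F [-0.1276 -0.1416  1.0132] M [ 0.0115 -0.1194  0.0368] w 0.998
yaw of tool y 6.482539716195128 tz [-0.0071 -0.0011 -1.    ]
shift mm [ 2.0402  2.4593 -4.682 ]
```

```bash
python3 -m inch '[[[0.5,1,2,-3,0],[1,0,0,0,0],[1,0,0,0,0],[1,0,0,0,0],[1,0,0,0,0],[1,0,0,0,0]]]' 45; python3 st.py .56 .2753 .162
```

```text
clock: 4.8
position: [0.563, 0.2773, 0.1691]
ee_rot: [-2.094, -2.34, -0.008]
force: [0.8, 0.3, 0.8]
width: 0.529
t 4.8 p [0.563  0.2773 0.1691] F [0.7948 0.2638 0.7713] M [-0.0595 -0.1356 -0.0066] w 0.529
yaw of tool y 6.3653118057634535 tz [ 0.0025  0.0045 -1.    ]
shift mm [-1.7186 -3.2134  7.0941]
```

```bash
python3 -m inch '[[[1,-1,-3,5,0],[1,0,0,0,0],[1,0,0,0,0],[1,0,0,0,0],[1,0,0,0,0]]]' 45; python3 st.py .56 .2753 .162
```

```text
clock: 5.3
position: [0.5596, 0.2757, 0.1634]
ee_rot: [-2.094, -2.34, -0.007]
force: [-0.0, -0.6, 1.4]
width: 0.174
t 5.3 p [0.5596 0.2757 0.1634] F [-0.0004 -0.5539  1.3819] M [-0.0866 -0.0024  0.0113] w 0.174
yaw of tool y 6.364268780405833 tz [ 0.0018  0.0041 -1.    ]
shift mm [-0.4221  0.3971  1.3961]
```

```bash
python3 -m inch '[[[1,0,0,0,0],[1,0,0,-20,0],[1,0,0,-30,0],[1,0,0,-35,0],[1,0,0,-5,0],[1,0,0,0,0]]]' 55; python3 st.py .56 .2753 .252
python3 - <<'E'
from h import *
for n in ['scene','side','wrist']:
    s,im=snap(n,n+'1.png');im['state']=s; np.save(n+'1.npy',im,allow_pickle=True)
a=cv2.imread('pics/scene1.png'); b=cv2.imread('pics/side1.png')
cv2.imwrite('pics/d2.png',cv2.resize(a[95:285,300:440],None,fx=4,fy=4,interpolation=cv2.INTER_CUBIC)[:600])
cv2.imwrite('pics/d4.png',cv2.resize(b[135:285,210:330],None,fx=4,fy=4,interpolation=cv2.INTER_CUBIC))
E
```

```text
clock: 5.9
position: [0.5599, 0.2732, 0.2521]
ee_rot: [-2.094, -2.34, -0.0]
force: [0.1, -0.7, -4.4]
width: 0.173
t 5.9 p [0.5599 0.2732 0.2521] F [ 0.0548 -0.6636 -4.3639] M [-0.0789 -0.136  -0.001 ] w 0.173
yaw of tool y 6.352090545951603 tz [-0.001   0.0011 -1.    ]
shift mm [2.0615 0.2917 0.1071]
```

View pics/d2.png

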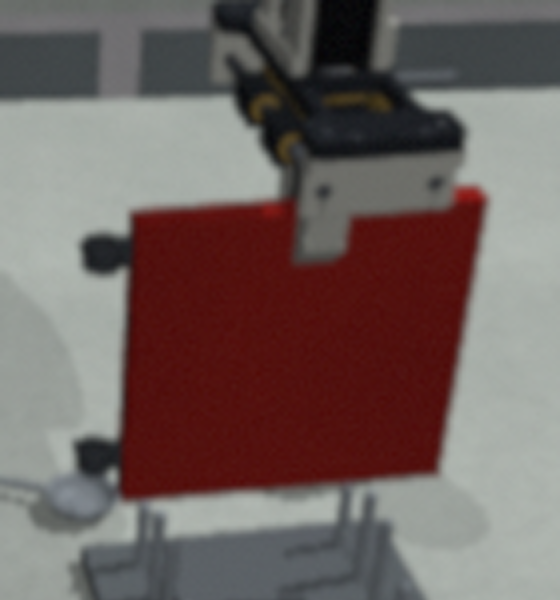

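View pics/d4.png

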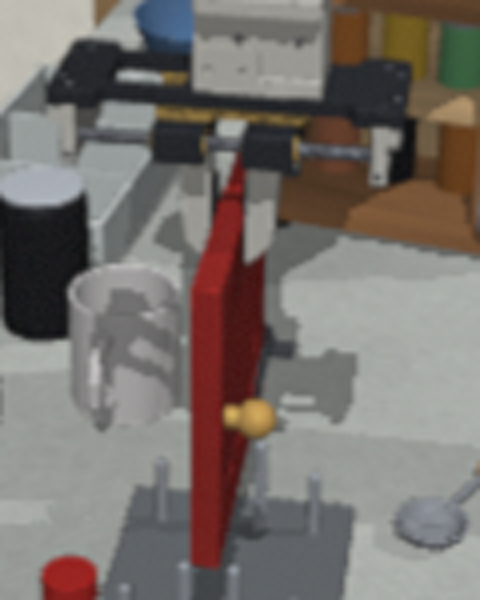

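View pics/wrist1.png

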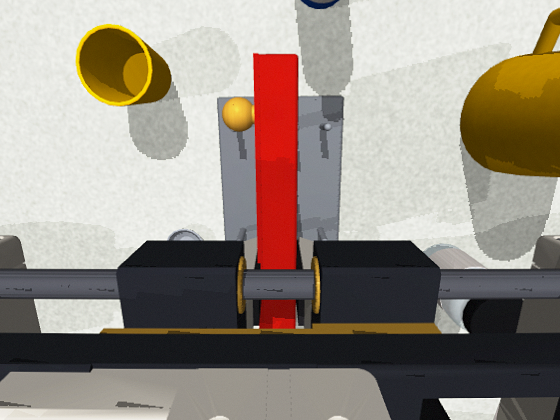

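```bash
python3 st.py .4864 .010 .230
```

```text
t 6.05 p [0.5594 0.273  0.2508] F [-0.496  -0.0299 -3.775 ] M [-0.0214 -0.1017 -0.0571] w 0.167
yaw of tool y 6.381043751826915 tz [-0.0029  0.0003 -1.    ]
shift mm [-253.2396 -101.6973   20.9159]
```

```bash
python3 -m inch '[[[1,-15,-6,1,0],[1,-30,-12,2,0],[1,-35,-14,3,0],[1,-35,-14,3,0],[1,-35,-14,3,0],[1,-35,-14,3,0],[1,-35,-14,3,0],[1,-18,-7,2,0],[1,-5,-2,0,0],[1,0,0,0,0]]]' 55; python3 st.py .4864 .010 .230
```

```text
clock: 7.05
position: [0.4792, 0.009, 0.2158]
ee_rot: [-2.08, -2.33, 0.029]
force: [-0.2, 0.5, -3.9]
width: 0.169
t 7.05 p [0.4792 0.009  0.2158] F [-0.1978  0.466  -3.9498] M [ 0.1121 -0.2028  0.027 ] w 0.169
yaw of tool y 6.496894013607675 tz [-0.0258 -0.0018 -0.9997]
shift mm [  0.1712   6.9289 -14.4089]
```

```bash
python3 -m inch '[[[1,0,7,-14,3.5],[1,0,0,0,4],[1,0,0,0,3],[1,0,0,0,1],[1,0,0,0,0]]]' 55; python3 st.py .4864 .010 .230
```

```text
clock: 7.55
position: [0.487, 0.0171, 0.229]
ee_rot: [-2.3, -2.111, 0.028]
force: [0.1, -0.8, -3.2]
width: 0.173
t 7.55 p [0.487  0.0171 0.229 ] F [ 0.0958 -0.8316 -3.1887] M [-0.0453 -0.2172  0.002 ] w 0.173
yaw of tool y -4.913079855254563 tz [-0.0269  0.0025 -0.9996]
shift mm [-7.1588 -0.0605 -1.0299]
```

```bash
python3 -m inch '[[[1,0,0,-10,0],[1,0,0,-10,0],[1,0,0,-10,0],[1,0,0,-10,0],[1,0,0,-10,0],[1,0,0,-10,0],[1,0,0,0,0]]]' 55; python3 st.py .4864 .010 .230;  python3 -m inch '[[[1,0,0,30,0],[1,0,0,30,0]]]';python3 st.py .4864 .010 .230;python3 -m inch '[[[1,0,0,0,0]]]';python3 st.py .4864 .010 .230
```

```text
clock: 8.25
position: [0.4893, 0.0188, 0.2955]
ee_rot: [-2.294, -2.118, 0.025]
force: [-0.5, -0.1, -4.0]
width: 0.171
t 8.25 p [0.4893 0.0188 0.2955] F [-0.4512 -0.1124 -3.983 ] M [-0.0289 -0.1904 -0.0308] w 0.171
yaw of tool y -4.583085156711414 tz [-0.0251  0.0034 -0.9997]
shift mm [-9.049  -0.5465 65.4791]
clock: 8.45
position: [0.4909, 0.0194, 0.238]
ee_rot: [-2.3, -2.12, 0.015]
force: [0.5, -1.1, -5.1]
width: 0.169
t 8.45 p [0.4909 0.0194 0.238 ] F [ 0.4572 -1.0807 -5.0904] M [-0.0799 -0.1694 -0.0064] w 0.169
yaw of tool y -4.66709719302987 tz [-0.0165  0.0034 -0.9999]
shift mm [-9.7772 -3.5768  8.0644]
clock: 8.55
position: [0.4888, 0.0185, 0.2351]
ee_rot: [-2.298, -2.118, 0.022]
force: [-1.2, -0.2, -3.8]
width: 0.171
t 8.55 p [0.4888 0.0185 0.2351] F [-1.1833 -0.161  -3.7904] M [-0.0409 -0.02   -0.0268] w 0.171
yaw of tool y -4.668085710748082 tz [-0.022   0.0029 -0.9998]
shift mm [-8.6846 -1.5571  5.1653]
```

```bash
python3 -m inch '[[[1,0,-10,0,0],[1,0,-10,0,0],[1,0,-10,0,0],[1,0,-10,0,0],[1,0,0,0,0]]]' 55; python3 st.py .4864 .010 .230;  python3 -m inch '[[[1,0,40,0,0]]]';python3 st.py .4864 .010 .230;python3 -m inch '[[[1,0,0,0,0],[1,0,0,0,0]]]';python3 st.py .4864 .010 .230
```

```text
clock: 9.05
position: [0.446, 0.0232, 0.2396]
ee_rot: [-2.298, -2.12, 0.02]
force: [-0.7, 0.3, -3.1]
width: 0.171
t 9.05 p [0.446  0.0232 0.2396] F [-0.7277  0.3314 -3.1237] M [-0.0164 -0.2202  0.0268] w 0.171
yaw of tool y -4.60464803299532 tz [-0.0195  0.0024 -0.9998]
shift mm [-9.8929 41.5236  8.7607]
clock: 9.15
position: [0.4825, 0.02, 0.2397]
ee_rot: [-2.297, -2.124, 0.025]
force: [1.3, -0.7, -2.5]
width: 0.17
t 9.15 p [0.4825 0.02   0.2397] F [ 1.3379 -0.6552 -2.4951] M [-0.0243 -0.3358 -0.002 ] w 0.17
yaw of tool y -4.50109940604279 tz [-0.0207 -0.0015 -0.9998]
shift mm [-9.6735  4.8935  9.6223]
clock: 9.35
position: [0.4869, 0.019, 0.2402]
ee_rot: [-2.302, -2.121, 0.019]
force: [-0.1, 0.1, -3.7]
width: 0.169
t 9.35 p [0.4869 0.019  0.2402] F [-0.1447  0.1481 -3.7159] M [-0.0026 -0.1731 -0.0065] w 0.169
yaw of tool y -4.679234671117405 tz [-0.0169  0.0003 -0.9999]
shift mm [-9.0459  0.447  10.2246]
```

```bash
python3 -m inch '[[[1,0,0,0,0],[1,0,0,0,0],[1,0,0,0,0],[1,0,0,0,0],[1,0,0,0,0],[1,0,0,0,0],[1,0,0,0,0],[1,0,0,0,0]]]' 55; python3 st.py .4864 .010 .230
```

```text
clock: 10.15
position: [0.4862, 0.0187, 0.2409]
ee_rot: [-2.303, -2.122, 0.019]
force: [0.7, 0.2, -3.8]
width: 0.174
t 10.15 p [0.4862 0.0187 0.2409] F [ 0.6886  0.1606 -3.7677] M [-0.0077 -0.1218  0.0135] w 0.174
yaw of tool y -4.700498651639826 tz [-0.0155 -0.0007 -0.9999]
shift mm [-8.6789  1.0531 10.9139]
```

```bash
python3 -m inch '[[[1,40,16,-5,0],[1,40,16,-5,0],[1,0,0,0,0],[1,0,0,0,0]]]' 55; python3 st.py .4864 .010 .230;  python3 -m inch '[[[1,-12,-5,2,0],[1,-12,-5,2,0],[1,-12,-5,2,0],[1,-12,-5,2,0],[1,-12,-5,2,0],[1,-12,-5,2,0],[1,-10,0,0,0],[1,0,0,0,0]]]';python3 st.py .4864 .010 .230
```

```text
clock: 10.55
position: [0.5263, 0.0957, 0.2495]
ee_rot: [-2.309, -2.115, 0.022]
force: [0.4, -0.8, -4.1]
width: 0.171
t 10.55 p [0.5263 0.0957 0.2495] F [ 0.4339 -0.8066 -4.086 ] M [-0.0681 -0.1305 -0.0214] w 0.171
yaw of tool y -5.00966884935842 tz [-0.0171 -0.0018 -0.9999]
shift mm [-88.7888 -31.8834  20.3475]
clock: 11.35
position: [0.4817, 0.0014, 0.2359]
ee_rot: [-2.322, -2.103, 0.034]
force: [-0.4, 0.9, -3.8]
width: 0.17
t 11.35 p [0.4817 0.0014 0.2359] F [-0.3672  0.8929 -3.849 ] M [ 0.0587 -0.1675 -0.0108] w 0.17
yaw of tool y -5.664409785804429 tz [-0.0216 -0.0084 -0.9997]
shift mm [9.1234 3.9711 5.6981]
```

```bash
python3 -m inch '[[[1,0,0,-15,0],[1,0,0,-15,0],[1,0,0,-15,0],[1,0,0,-15,0],[1,0,0,-15,0],[1,0,0,-15,0],[1,0,0,-15,0],[1,0,0,-15,0],[1,0,0,0,0],[1,0,0,0,0]]]' 55; python3 st.py .4864 .010 .230;  python3 -m inch '[[[1,0,0,45,0],[1,0,0,45,0],[1,0,0,30,0],[1,0,0,0,0],[1,0,0,0,0],[1,0,0,0,0]]]';python3 st.py .4864 .010 .230
```

```text
clock: 12.35
position: [0.4836, 0.0012, 0.3605]
ee_rot: [-2.326, -2.099, 0.032]
force: [-0.4, 0.3, -4.2]
width: 0.171
t 12.35 p [0.4836 0.0012 0.3605] F [-0.4238  0.3391 -4.1797] M [-0.0416 -0.1564  0.0048] w 0.171
yaw of tool y -5.882482676712453 tz [-0.0208 -0.0075 -0.9998]
shift mm [ 10.2904   4.4969 130.3061]
clock: 12.95
position: [0.4807, 0.0006, 0.2361]
ee_rot: [-2.325, -2.099, 0.031]
force: [-0.3, -0.5, -2.9]
width: 0.171
t 12.95 p [0.4807 0.0006 0.2361] F [-0.2723 -0.5311 -2.8785] M [-0.0012 -0.144  -0.0372] w 0.171
yaw of tool y -5.8597377044714625 tz [-0.0205 -0.0065 -0.9998]
shift mm [9.9609 4.8479 5.913 ]
```

```bash
python3 -m inch '[[[1,0,-10,0,-1],[1,0,-10,0,0],[1,0,-10,0,0],[1,0,-10,0,0],[1,0,-10,0,0],[1,0,0,0,0],[1,0,50,0,0],[1,0,0,0,0],[1,0,0,0,0],[1,0,0,0,0]]]' 55; python3 st.py .4864 .010 .230;  python3 -m inch '[[[1,5,-10,0,0],[1,5,-10,0,0],[1,0,-10,0,0],[1,0,-10,0,0],[1,0,-10,0,0],[1,0,0,0,0],[1,0,50,0,0],[1,0,0,0,0],[1,0,0,0,0],[1,0,0,0,0]]]';python3 st.py .4864 .010 .230
```

```text
clock: 13.95
position: [0.478, 0.0005, 0.2389]
ee_rot: [-2.311, -2.122, 0.029]
force: [-0.4, 0.4, -3.9]
width: 0.171
t 13.95 p [0.478  0.0005 0.2389] F [-0.4325  0.4137 -3.8632] M [ 0.035  -0.1258 -0.0396] w 0.171
yaw of tool y -4.881938808887215 tz [-0.0166 -0.0091 -0.9998]
shift mm [10.3067  7.6492  8.6362]
clock: 14.95
position: [0.4728, 0.0099, 0.2382]
ee_rot: [-2.314, -2.122, 0.035]
force: [0.2, 0.7, -3.7]
width: 0.172
t 14.95 p [0.4728 0.0099 0.2382] F [ 0.1692  0.6892 -3.6543] M [ 0.0278 -0.1178 -0.0051] w 0.172
yaw of tool y -4.975465851606802 tz [-0.0178 -0.0137 -0.9997]
shift mm [ 1.386  13.6863  7.9317]
```

```bash
python3 -m inch '[[[1,12,5,0,0],[1,12,5,0,0],[1,12,5,0,0],[1,12,5,0,0],[1,12,5,0,0],[1,12,5,0,0],[1,12,5,0,0],[1,0,0,0,0],[1,0,0,0,0]]]' 55; python3 st.py .4864 .010 .230;  python3 -m inch '[[[1,-42,-12,0,0],[1,-42,-12,0,0],[1,0,0,0,0],[1,0,0,0,0],[1,0,0,0,0]]]';python3 st.py .4864 .010 .230
```

```text
clock: 15.85
position: [0.5149, 0.0906, 0.2388]
ee_rot: [2.317, 2.114, -0.033]
force: [-0.2, -0.0, -4.3]
width: 0.169
t 15.85 p [0.5149 0.0906 0.2388] F [-0.2092 -0.0229 -4.2742] M [ 0.0185 -0.1172  0.0251] w 0.169
yaw of tool y -5.2385047174469515 tz [-0.0121 -0.0176 -0.9998]
shift mm [-82.6339 -20.9044  10.507 ]
clock: 16.35
position: [0.4806, 0.0044, 0.2408]
ee_rot: [2.317, 2.111, -0.034]
force: [-0.4, 0.1, -3.5]
width: 0.172
t 16.35 p [0.4806 0.0044 0.2408] F [-0.4348  0.1381 -3.5494] M [ 0.1003 -0.1576  0.0168] w 0.172
yaw of tool y -5.333289415516823 tz [-0.0116 -0.0198 -0.9997]
shift mm [ 6.3391  5.3394 10.606 ]
```

```bash
python3 -c "
from h import *
np.set_printoptions(precision=4,suppress=True)
s=arm.observe();print(s['joints'],s['joint_efforts'],s['dq'])
for n in ['scene','side']:
    s,im=snap(n,n+'2.png');im['state']=s; np.save(n+'2.npy',im,allow_pickle=True)
a=cv2.imread('pics/scene2.png'); b=cv2.imread('pics/side2.png')
cv2.imwrite('pics/e2.png',cv2.resize(a[110:260,140:310],None,fx=4,fy=4,interpolation=cv2.INTER_CUBIC))
cv2.imwrite('pics/e4.png',cv2.resize(b[70:220,250:370],None,fx=4,fy=4,interpolation=cv2.INTER_CUBIC))
"
```

```text
[ 0.6454  0.3523 -0.9934  1.8268  0.3379  1.1567 -0.5574] [  0.6486 -46.0345  -9.6604 -31.0652   0.0858   0.217    0.0688] [ 0.0046 -0.0124 -0.0027  0.003  -0.013  -0.0091  0.0027]
```

View pics/e2.png

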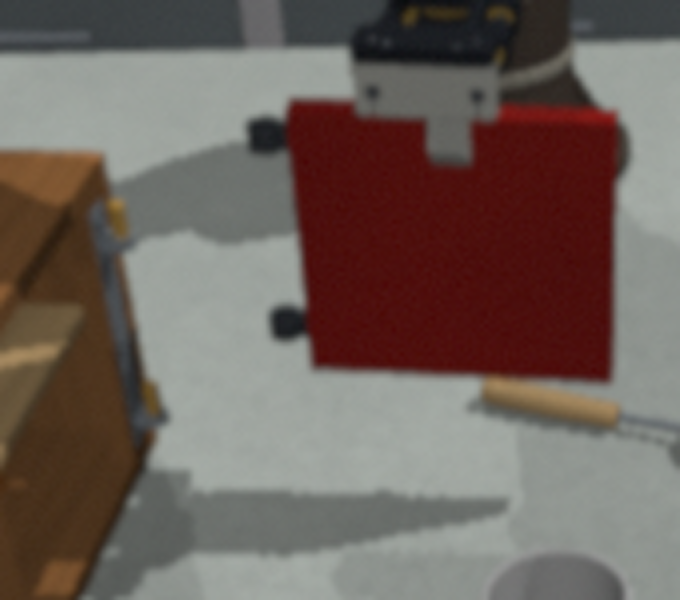

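View pics/e4.png

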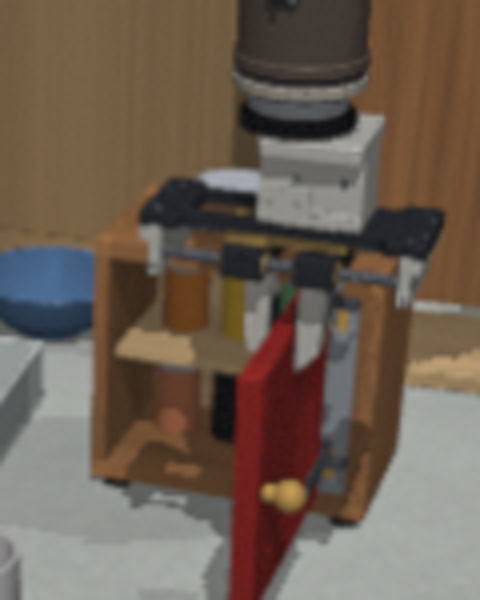

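```bash
python3 -c "
from h import *
np.set_printoptions(precision=4,suppress=True)
sc=load('scene0.npy');sd=load('side0.npy')
print('spoon',onz(sc,261,208,0.01),onz(sc,328,219,0.01),onz(sd,350,238,.01),onz(sd,310,268,.01))
sc=load('scene2.npy');sd=load('side2.npy')
c2=lambda u,v:up(u,v,4,140,110)
c4=lambda u,v:up(u,v,4,250,70)
for k,a,b in [('BinF',(611,380),(233,610)),('TinF',(616,115),(238,378))]:
    print(k,tri([ray(sc,*c2(*a)),ray(sd,*c4(*b))]))
s=sc['state'];Rt=R.from_rotvec(s['ee_rot']).as_matrix()
off=np.array([0,0,-.0614])
# predict features: door frame aligned with tool
Rd=np.c_[Rt[:,0],-Rt[:,1],-Rt[:,2]]
C=s['position']+Rt@np.array([0,0,.0614])
for k,p in dict(TinF=(.095,-.008,.09),BinF=(.095,-.008,-.09),TinH=(-.095,-.008,.09),BinH=(-.095,-.008,-.09),sHtop=(-.11,.003,.076),sHbot=(-.11,.003,.06),sLbot=(-.11,.003,-.07)).items():
    w=C+Rd@np.array(p);u=proj(sc,w);v=proj(sd,w)
    print(k,w,(u-[140,110])*4+1.5,(v-[250,70])*4+1.5)
"
```

```text
spoon [0.3908 0.0102 0.01  ] [0.4489 0.1917 0.01  ] [0.3781 0.0094 0.01  ] [0.4644 0.1831 0.01  ]
BinF (array([0.4931, 0.0939, 0.0917]), np.float64(0.00285228887538363))
TinF (array([0.4961, 0.0996, 0.2693]), np.float64(0.0012496035803623894))
TinF [0.4977 0.0988 0.2673] [615.707 121.589] [236.4626 378.3982]
BinF [0.4956 0.0952 0.0874] [610.8452 384.0467] [226.1261 619.1967]
TinH [ 0.4801 -0.0904  0.2713] [282.5652 108.0432] [309.2646 271.7044]
BinH [ 0.478  -0.0939  0.0913] [309.4477 368.9551] [295.6186 492.9802]
sHtop [ 0.4676 -0.1045  0.2577] [263.5175 120.6972] [327.9842 284.4593]
sHbot [ 0.4674 -0.1049  0.2417] [266.2766 145.5354] [326.6199 304.9768]
sLbot [ 0.4659 -0.1074  0.1117] [286.8428 331.651 ] [315.9748 463.3688]
```

```bash
python3 -m inch '[[[1,0,6,20,0.5],[1,0,0,20,0],[1,0,0,20,0],[1,0,0,15,0],[1,0,0,0,0],[1,0,0,0,0]]]' 40; python3 st.py .488 .005 .150
```

```text
clock: 17.05
position: [0.4888, 0.0101, 0.1648]
ee_rot: [2.316, 2.113, -0.025]
force: [0.1, 0.4, -3.2]
width: 0.175
t 17.05 p [0.4888 0.0101 0.1648] F [ 0.095   0.3861 -3.2355] M [ 0.0595 -0.1569 -0.0102] w 0.175
yaw of tool y -5.230479588520866 tz [-0.0075 -0.0156 -0.9998]
shift mm [-4.9519 -0.1894 14.8584]
```

```bash
python3 -m inch '[[[1,0,0,6,0],[1,0,0,3,0],[1,0,0,2,0],[1,0,0,2,0]]]' 25; python3 st.py; python3 -m inch '[[[1,0,0,2,0],[1,0,0,2,0]]]' 25; python3 st.py
```

```text
clock: 17.45
position: [0.4904, 0.0111, 0.1532]
ee_rot: [2.313, 2.113, -0.02]
force: [0.6, -0.3, -4.2]
width: 0.172
t 17.45 p [0.4904 0.0111 0.1532] F [ 0.5525 -0.3223 -4.1953] M [ 0.0609 -0.1412  0.0295] w 0.172
yaw of tool y -5.178722769770251 tz [-0.0035 -0.0153 -0.9999]
clock: 17.65
position: [0.4919, 0.0086, 0.1512]
ee_rot: [2.311, 2.107, -0.022]
force: [-4.8, -2.7, 28.2]
width: 0.174
t 17.65 p [0.4919 0.0086 0.1512] F [-4.7668 -2.656  28.1928] M [-0.5686  1.4529  0.0645] w 0.174
yaw of tool y -5.300950758833525 tz [-0.0008 -0.0199 -0.9998]
```

```bash
python3 -m inch '[[[1,0,0,0,0],[1,0,0,0.5,0]]]' 20; python3 st.py; python3 -m inch '[[[1,0,0,0.5,0],[1,0,0,0,0]]]' 20;python3 st.py
```

```text
clock: 17.85
position: [0.4926, 0.0081, 0.1514]
ee_rot: [2.311, 2.104, -0.021]
force: [-0.1, -0.9, -1.7]
width: 0.177
t 17.85 p [0.4926 0.0081 0.1514] F [-0.0772 -0.8749 -1.7333] M [-0.1809 -0.0379  0.0135] w 0.177
yaw of tool y -5.359757294656634 tz [ 0.0009 -0.0206 -0.9998]
clock: 18.05
position: [0.4928, 0.0078, 0.1513]
ee_rot: [2.311, 2.103, -0.021]
force: [-0.1, 0.1, -1.0]
width: 0.17
t 18.05 p [0.4928 0.0078 0.1513] F [-0.087   0.0838 -0.9725] M [0.1908 0.1872 0.077 ] w 0.17
yaw of tool y -5.386028121702775 tz [ 0.0013 -0.0211 -0.9998]
```

```bash
python3 -m inch '[[[1,0,0,0,0],[1,0,0,0,0],[1,0,0,0,0]]]' 4; python3 -m inch '[[[1,0,0,0,0],[1,0,0,0,0],[1,0,0,0,0]]]' 50; python3 st.py
```

```text
clock: 18.35
position: [0.4929, 0.0078, 0.1512]
ee_rot: [2.311, 2.104, -0.021]
force: [-0.7, -1.1, 0.3]
width: 0.178
clock: 18.65
position: [0.4928, 0.0078, 0.1513]
ee_rot: [2.311, 2.104, -0.021]
force: [0.1, -1.2, 0.9]
width: 0.174
t 18.65 p [0.4928 0.0078 0.1513] F [ 0.1274 -1.2299  0.9385] M [-0.2373  0.1101  0.0475] w 0.174
yaw of tool y -5.358906716317024 tz [ 0.0012 -0.0213 -0.9998]
```

```bash
python3 -m inch '[[[1,0,0,-15,0],[1,0,0,-20,0],[1,0,0,-20,0],[1,0,0,-20,0],[1,0,0,-8,0],[1,0,0,0,0],[1,0,0,0,0]]]' 50; python3 st.py .4864 .010 .2254; python3 -c "
from h import *
for n in ['scene','side']:
    s,im=snap(n,n+'3.png');im['state']=s; np.save(n+'3.npy',im,allow_pickle=True)
a=cv2.imread('pics/scene3.png'); b=cv2.imread('pics/side3.png')
cv2.imwrite('pics/f2.png',cv2.resize(a[120:260,140:310],None,fx=4,fy=4,interpolation=cv2.INTER_CUBIC))
cv2.imwrite('pics/f4.png',cv2.resize(b[100:250,250:370],None,fx=4,fy=4,interpolation=cv2.INTER_CUBIC))
"
```

```text
clock: 19.35
position: [0.4914, 0.0114, 0.2393]
ee_rot: [2.31, 2.109, -0.02]
force: [-0.6, 0.3, -3.5]
width: 0.17
t 19.35 p [0.4914 0.0114 0.2393] F [-0.5505  0.3116 -3.4506] M [ 0.0724 -0.0891  0.0205] w 0.17
yaw of tool y -5.219284072555393 tz [-0.0005 -0.0185 -0.9998]
shift mm [-1.637  -4.884  13.9585]
```

View pics/f2.png

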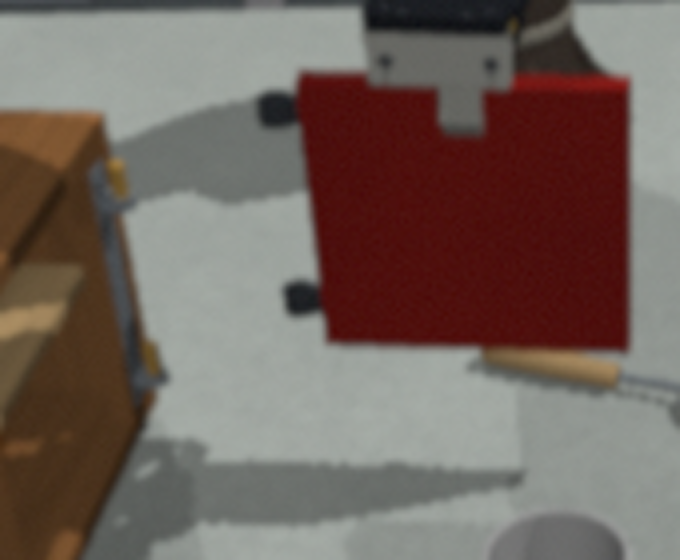

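View pics/f4.png

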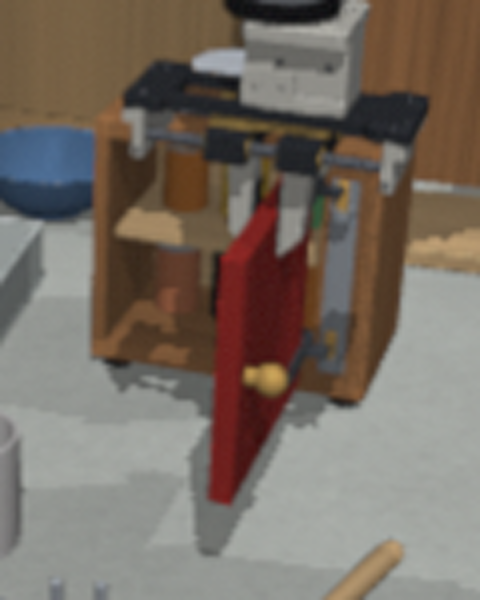

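```bash
python3 -c "
from h import *
np.set_printoptions(precision=2,suppress=True)
sc=load('scene3.npy');sd=load('side3.npy')
s=sc['state'];h=np.deg2rad(90-5.22)
dx=np.array([np.cos(h),np.sin(h),0]);dy=np.array([-dx[1],dx[0],0]);Rd=np.c_[dx,dy,[0,0,1]]
C=s['position']+np.array([0,0,-.0613])
for k,p in dict(TinF=(.095,-.008,.09),BinF=(.095,-.008,-.09),TinH=(-.095,-.008,.09),BinH=(-.095,-.008,-.09),sHmid=(-.11,.003,.068),sLmid=(-.11,.003,-.062)).items():
    w=C+Rd@np.array(p);u=proj(sc,w);v=proj(sd,w)
    print(k,w*1000,(u-[140,120])*4+1.5,(v-[250,100])*4+1.5)
for z in (.076,.206): print('pin tip',(proj(sc,(.4655,-.199,z))-[140,120])*4+1.5,(proj(sd,(.4655,-.199,z))-[250,100])*4+1.5)
"
```

```text
TinF [508.03 105.32 268.03] [627.98  88.28] [218.51 259.55]
BinF [508.03 105.32  88.03] [627.77 354.18] [205.36 503.28]
TinH [490.74 -83.89 268.03] [292.21  81.19] [292.81 157.51]
BinH [490.74 -83.89  88.03] [323.65 344.35] [276.68 380.54]
sHmid [478.42 -97.83 246.03] [274.93 107.06] [310.61 181.21]
sLmid [478.42 -97.83 116.03] [298.95 296.35] [298.15 341.69]
pin tip [149.63 341.19] [329.7  333.85]
pin tip [115.76 161.02] [342.63 184.34]
```

```bash
python3 -m inch '[[[1,-10,0,4,0],[1,-20,0,4,0],[1,-25,0,4,0],[1,-25,0,0,0],[1,-15,0,0,0],[1,-3,0,0,0],[1,0,0,0,0],[1,0,0,0,0]]]' 50; python3 st.py .479 -.0915 .2254
```

```text
clock: 20.25
position: [0.4781, -0.0927, 0.2216]
ee_rot: [2.315, 2.117, -0.03]
force: [-0.6, 0.6, -3.7]
width: 0.17
t 20.25 p [ 0.4781 -0.0927  0.2216] F [-0.6436  0.6063 -3.7112] M [ 0.0445 -0.0983 -0.0383] w 0.17
yaw of tool y -5.140347725516463 tz [-0.0109 -0.0159 -0.9998]
shift mm [ 1.2354  0.7483 -3.8114]
```

```bash
cat > look.py <<'E'
from h import *
import sys
t=sys.argv[1]
for n in ['scene','side']:
    s,im=snap(n,n+t+'.png');im['state']=s; np.save(n+t+'.npy',im,allow_pickle=True)
a=cv2.imread('pics/scene%s.png'%t); b=cv2.imread('pics/side%s.png'%t)
f=cv2.resize(a[150:255,145:225],None,fx=5,fy=5,interpolation=cv2.INTER_CUBIC)
g=cv2.resize(b[125:230,300:370],None,fx=5,fy=5,interpolation=cv2.INTER_CUBIC)
cv2.imwrite('pics/g%s.png'%t,np.hstack([f,g]))
E
python3 look.py 4
```

```text
(no output)
```

View pics/g4.png

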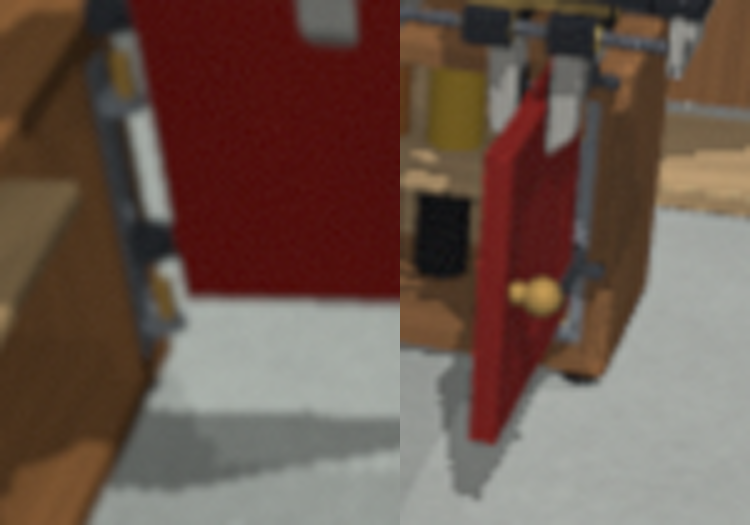

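```bash
cat > pred.py <<'E'
from h import *
import sys
np.set_printoptions(precision=1,suppress=True)
t=sys.argv[1]
sc=load('scene%s.npy'%t);sd=load('side%s.npy'%t)
s=sd['state'];Rt=R.from_rotvec(s['ee_rot']).as_matrix();h=np.arctan2(Rt[1,0],Rt[0,0])
tx=Rt[0,2]/-Rt[2,2]
dx=np.array([np.cos(h),np.sin(h),0]);dz=np.array([-tx,0,1]);dy=np.cross(dz,dx);Rd=np.c_[dx,dy,dz]
C=s['position']-.0613*dz
for k,p in dict(TinF=(.095,-.008,.09),ToutF=(.095,.008,.09),BinF=(.095,-.008,-.09),BoutF=(.095,.008,-.09),BinH=(-.095,-.008,-.09),sHmid=(-.11,.003,.068),sLmid=(-.11,.003,-.062),wLtip=(-.11,.027,-.068),wHtip=(-.11,.027,.062)).items():
    w=C+Rd@np.array(p);u=proj(sc,w);v=proj(sd,w)
    print(k,w*1000,(u-[145,150])*5+2,(v-[300,125])*5+2+[400,0])
E
python3 pred.py 4
python3 - <<'E'
import cv2
b=cv2.imread('pics/side4.png')
cv2.imwrite('pics/g4b.png',cv2.resize(b[125:220,305:365],None,fx=8,fy=8,interpolation=cv2.INTER_CUBIC)[:600])
cv2.imwrite('pics/g4c.png',cv2.resize(b[165:220,305:365],None,fx=10,fy=10,interpolation=cv2.INTER_CUBIC)[:600])
E
```

```text
TinF [494.8   1.3 250.3] [530.8 -12.3] [481.9 156.7]
ToutF [478.9   2.8 250.4] [535.7 -28.2] [510.5 160.8]
BinF [492.9   1.3  70.3] [552.1 308.8] [466.2 443.5]
BoutF [476.9   2.8  70.4] [556.3 290.5] [493.  448.2]
BinH [ 476.  -187.9   70.3] [181.7 297.1] [543.1 305.7]
sHmid [ 465.4 -201.9  228.4] [105.8   9.4] [582.1  70.2]
sLmid [ 464.  -201.9   98.4] [150.2 238.5] [567.9 259.8]
wLtip [ 440.  -199.7   92.6] [165.4 222.3] [603.7 273.8]
wHtip [ 441.4 -199.7  222.6] [123.1  -2.8] [619.4  84.4]
```

View pics/g4b.png

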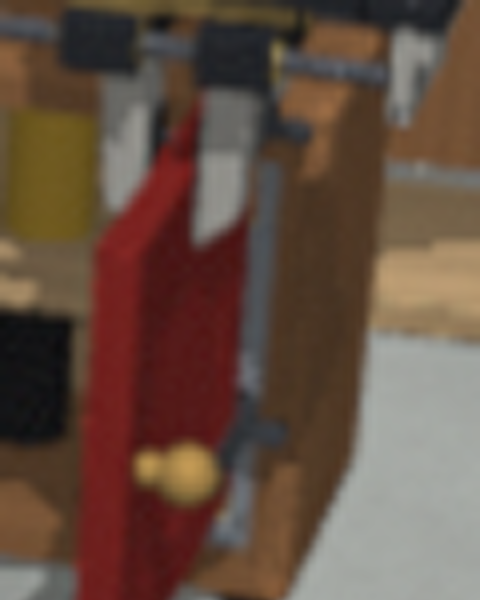

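```bash
python3 -m inch '[[[1,1.7,0.8,4,0],[1,0,0,4,0],[1,0,0,0,0],[1,0,0,0,0]]]' 50; python3 st.py .4788 -.0910 .207
```

```text
clock: 20.75
position: [0.4793, -0.0887, 0.2131]
ee_rot: [2.31, 2.122, -0.029]
force: [-0.1, -0.2, -2.7]
width: 0.17
t 20.75 p [ 0.4793 -0.0887  0.2131] F [-0.1259 -0.2011 -2.7063] M [ 0.0226 -0.1207  0.0105] w 0.17
yaw of tool y -4.882952266588231 tz [-0.0105 -0.0161 -0.9998]
shift mm [-2.2126 -0.2766  6.0916]
```

```bash
python3 -m inch '[[[1,-2,0,2,0],[1,0,0,0,0],[1,0,0,0,0]]]' 50; python3 st.py .4788 -.0910 .207;python3 -m inch '[[[1,0,0,2,0],[1,0,0,1,0]]]' 50; python3 st.py .4788 -.0910 .207
```

```text
clock: 21.05
position: [0.4792, -0.0908, 0.211]
ee_rot: [2.31, 2.122, -0.029]
force: [-0.7, 0.8, -3.6]
width: 0.17
t 21.05 p [ 0.4792 -0.0908  0.211 ] F [-0.7437  0.7773 -3.6386] M [ 0.0041 -0.1595 -0.0494] w 0.17
yaw of tool y -4.86615234651974 tz [-0.0103 -0.0163 -0.9998]
shift mm [-0.1321 -0.3465  4.0052]
clock: 21.25
position: [0.4793, -0.0911, 0.208]
ee_rot: [2.31, 2.121, -0.029]
force: [0.7, 0.2, -3.3]
width: 0.169
t 21.25 p [ 0.4793 -0.0911  0.208 ] F [ 0.7268  0.2085 -3.3275] M [-0.0077 -0.1082 -0.0072] w 0.169
yaw of tool y -4.890494134786005 tz [-0.01   -0.0164 -0.9998]
shift mm [ 0.0412 -0.478   0.9759]
```

```bash
for i in 1; do python3 -m inch '[[[1,0,0,1,0]]]'; done; python3 -m inch '[[[1,0,0,1,0]]]'; python3 -m inch '[[[1,0,0,1,0]]]'; python3 st.py .4788 -.0910 .207
```

```text
clock: 21.35
position: [0.4793, -0.0911, 0.2069]
ee_rot: [2.31, 2.121, -0.029]
force: [-0.6, 0.6, -3.2]
width: 0.173
clock: 21.45
position: [0.4792, -0.0912, 0.2058]
ee_rot: [2.31, 2.121, -0.029]
force: [-1.1, 0.0, -3.1]
width: 0.174
clock: 21.55
position: [0.4791, -0.0912, 0.2047]
ee_rot: [2.311, 2.121, -0.029]
force: [-0.6, 0.3, -4.5]
width: 0.173
t 21.55 p [ 0.4791 -0.0912  0.2047] F [-0.6467  0.2739 -4.4741] M [ 0.0118 -0.0225 -0.0674] w 0.173
yaw of tool y -4.907231642215809 tz [-0.0104 -0.0164 -0.9998]
shift mm [ 0.0991 -0.2863 -2.3461]
```

```bash
python3 -m inch '[[[1,0,0,1,0],[1,0,0,1,0]]]'; python3 -m inch '[[[1,0,0,1,0],[1,0,0,1,0]]]';  python3 -m inch '[[[1,0,0,1,0]]]'; python3 st.py .4788 -.0910 .207
```

```text
clock: 21.75
position: [0.479, -0.0912, 0.2025]
ee_rot: [2.311, 2.121, -0.029]
force: [-0.7, 0.4, -3.7]
width: 0.17
clock: 21.95
position: [0.479, -0.0912, 0.2003]
ee_rot: [2.31, 2.121, -0.029]
force: [1.0, 0.7, -3.2]
width: 0.17
clock: 22.05
position: [0.479, -0.0912, 0.1992]
ee_rot: [2.311, 2.121, -0.029]
force: [-0.9, 0.5, -2.7]
width: 0.171
t 22.05 p [ 0.479  -0.0912  0.1992] F [-0.9343  0.4901 -2.6847] M [-0.018  -0.0546 -0.0146] w 0.171
yaw of tool y -4.904972648871343 tz [-0.0104 -0.0165 -0.9998]
shift mm [ 0.0976 -0.2704 -7.7937]
```

```bash
python3 look.py 5
```

```text
(no output)
```

View pics/g5.png

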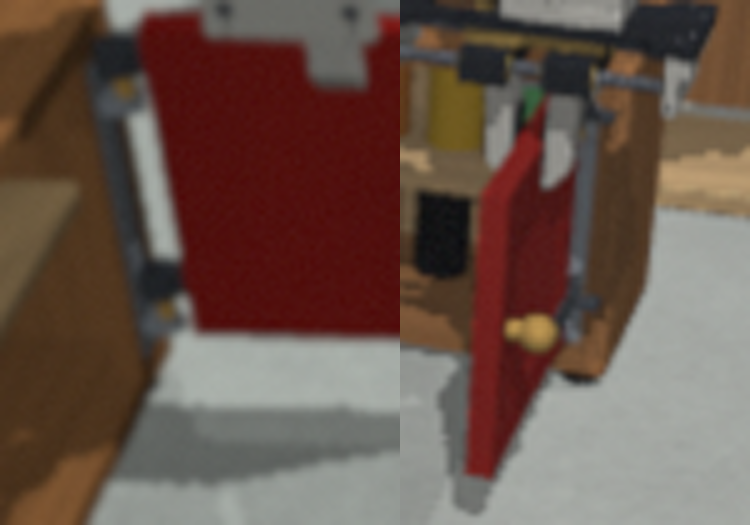

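```bash
python3 -m inch '[[[1,0,0,1,0],[1,0,0,1,0],[1,0,0,1,0]]]'; python3 -m inch '[[[1,0,0,1,0],[1,0,0,1,0],[1,0,0,1,0]]]';  python3 -m inch '[[[1,0,0,1,0],[1,0,0,1,0],[1,0,0,1,0]]]'; python3 st.py
```

```text
clock: 22.45
position: [0.479, -0.0913, 0.1961]
ee_rot: [2.31, 2.121, -0.029]
force: [-0.5, 1.5, -3.0]
width: 0.175
clock: 22.75
position: [0.4789, -0.0914, 0.1928]
ee_rot: [2.311, 2.121, -0.029]
force: [0.2, -0.3, -3.8]
width: 0.171
clock: 23.05
position: [0.4789, -0.0914, 0.1895]
ee_rot: [2.311, 2.121, -0.029]
force: [0.3, 0.4, -2.7]
width: 0.17
t 23.05 p [ 0.4789 -0.0914  0.1895] F [ 0.3421  0.4252 -2.7477] M [-0.0522 -0.0483 -0.0356] w 0.17
yaw of tool y -4.907702984372799 tz [-0.0104 -0.0164 -0.9998]
```

```bash
python3 -m inch '[[[1,0,0,1,0],[1,0,0,1,0]]]'; python3 -m inch '[[[1,0,0,1,0]]]';  python3 -m inch '[[[1,0,0,0.7,0]]]'; python3 -m inch '[[[1,0,0,0.5,0]]]'
```

```text
clock: 23.25
position: [0.4789, -0.0914, 0.1873]
ee_rot: [2.311, 2.121, -0.029]
force: [0.2, 0.2, -2.6]
width: 0.172
clock: 23.35
position: [0.4789, -0.0914, 0.1862]
ee_rot: [2.311, 2.121, -0.029]
force: [0.6, -0.6, -3.1]
width: 0.17
clock: 23.45
position: [0.4789, -0.0914, 0.1854]
ee_rot: [2.311, 2.121, -0.029]
force: [0.4, 1.3, -1.5]
width: 0.172
clock: 23.55
position: [0.4791, -0.0913, 0.1851]
ee_rot: [2.31, 2.121, -0.029]
force: [-0.2, 0.1, 2.0]
width: 0.171
```

```bash
python3 -m inch '[[[1,0,0,0.3,0],[1,0,0,0,0],[1,0,0,0,0]]]' 8;  python3 -m inch '[[[1,0,0,0,0],[1,0,0,0,0]]]' 4; python3 -m inch '[[[0.75,0,0,0,0],[0.75,0,0,0,0],[0.7,0,0,0,0],[0.7,0,0,0,0]]]' 10; python3 st.py; python3 look.py 6
```

```text
clock: 23.85
position: [0.4792, -0.0913, 0.185]
ee_rot: [2.31, 2.121, -0.029]
force: [-0.0, 0.9, -1.8]
width: 0.174
clock: 24.05
position: [0.4792, -0.0913, 0.1849]
ee_rot: [2.31, 2.121, -0.029]
force: [-1.1, -0.3, -2.7]
width: 0.173
clock: 24.45
position: [0.4804, -0.0913, 0.1858]
ee_rot: [2.309, 2.12, -0.026]
force: [0.7, 0.2, 0.3]
width: 0.296
t 24.45 p [ 0.4804 -0.0913  0.1858] F [0.6704 0.2132 0.3476] M [-0.0029 -0.096  -0.0334] w 0.296
yaw of tool y -4.8968251153972115 tz [-0.0072 -0.0166 -0.9998]
```

View pics/g6.png

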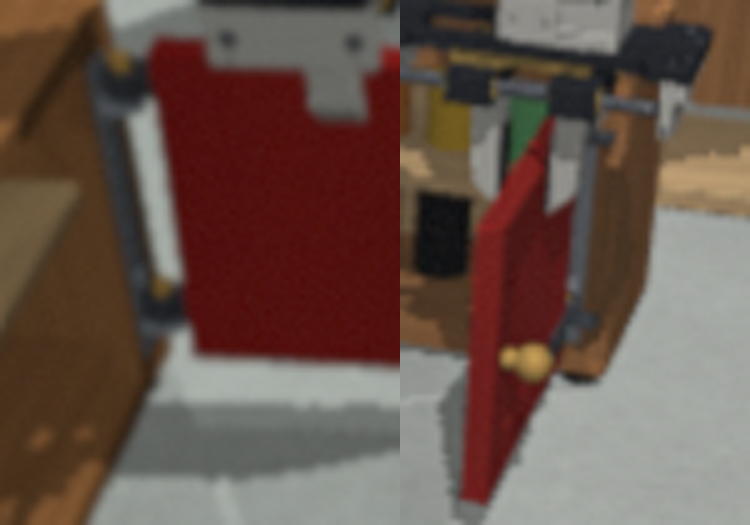

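```bash
python3 -m inch '[[[0.6,0,0,0,0],[0.5,0,0,0,0],[0.5,0,0,0,0],[0.5,0,0,-15,0],[0.5,0,0,-25,0],[0.5,0,0,-25,0],[1,0,0,-5,0],[1,0,0,0,0]]]' 20; python3 st.py .41 -.05 .255
```

```text
clock: 25.35
position: [0.4808, -0.0893, 0.2612]
ee_rot: [2.308, 2.121, -0.025]
force: [0.1, 0.1, -1.1]
width: 0.372
t 25.35 p [ 0.4808 -0.0893  0.2612] F [ 0.052   0.0705 -1.0728] M [-0.0055 -0.1047  0.0092] w 0.372
yaw of tool y -4.818144108325715 tz [-0.0071 -0.016  -0.9998]
shift mm [ 33.3292 -73.8216   6.1054]
```

```bash
python3 -m inch '[[[1,8,-18,0,0],[1,8,-18,0,0],[1,8,-18,0,0],[1,8,-18,0,0],[1,0,0,0,0],[1,0,0,0,0],[1,0,0,0,0]]]' 20; python3 st.py .41 -.05 .190
```

```text
clock: 26.05
position: [0.4081, -0.0511, 0.2582]
ee_rot: [2.311, 2.122, -0.029]
force: [1.0, 0.7, 0.3]
width: 0.01
t 26.05 p [ 0.4081 -0.0511  0.2582] F [0.9618 0.7297 0.2708] M [ 0.0191 -0.1226 -0.0025] w 0.01
yaw of tool y -4.893418138981467 tz [-0.0109 -0.0156 -0.9998]
shift mm [ 2.3675  2.495  68.1057]
```

```bash
python3 -m inch '[[[1,0,0,25,0],[1,0,0,25,0],[1,0,0,15,0],[1,0,0,0,0]]]' 20; python3 -m inch '[[[1,0,15,0,0],[1,0,15,0,0],[1,0,8,0,0],[1,0,5,0,0],[1,0,5,0,0]]]'; python3 st.py .519 -.0576 .190
```

```text
clock: 26.45
position: [0.4106, -0.0534, 0.1909]
ee_rot: [2.314, 2.119, -0.025]
force: [0.2, -0.5, -0.1]
width: 0.001
clock: 26.95
position: [0.4624, -0.0581, 0.1918]
ee_rot: [2.315, 2.119, -0.023]
force: [0.2, -0.6, 0.3]
width: 0.004
t 26.95 p [ 0.4624 -0.0581  0.1918] F [ 0.2197 -0.5977  0.2565] M [-0.0159 -0.1031 -0.0332] w 0.004
yaw of tool y -5.069946233523921 tz [-0.0087 -0.0121 -0.9999]
shift mm [ 5.5087 56.2977  1.2946]
```

```bash
python3 -m inch '[[[1,1,9,0,0],[1,1,9,0,0],[1,1,9,0,0],[1,1,9,0,0],[1,0,9,0,0],[1,0,9,0,0]]]'; python3 st.py .5643 -.0845 .190; python3 look.py 7
```

```text
clock: 27.55
position: [0.5207, -0.059, 0.1917]
ee_rot: [2.315, 2.118, -0.024]
force: [0.1, 0.0, 0.3]
width: 0.005
t 27.55 p [ 0.5207 -0.059   0.1917] F [0.1159 0.0311 0.3495] M [-0.0208 -0.0367  0.0104] w 0.005
yaw of tool y -5.072920219069358 tz [-0.0086 -0.0129 -0.9999]
shift mm [-21.5502  45.73     1.622 ]
```

View pics/side7.png

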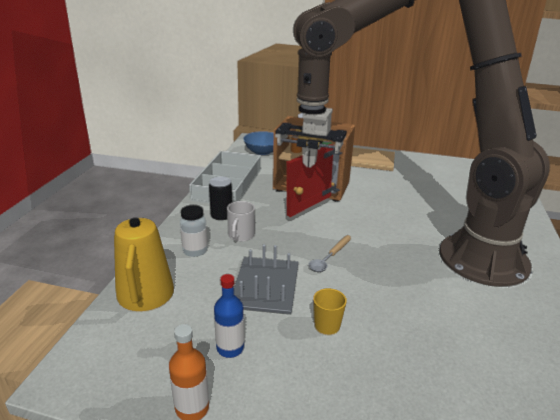

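```bash
python3 -m inch '[[[1,-3,9,0,0],[1,-4,9,0,0],[1,-4,9,0,0],[1,-5,9,0,0],[1,-6,9,0,0]]]'; python3 st.py .598 -.125 .190
```

```text
clock: 28.15
position: [0.5663, -0.0866, 0.1915]
ee_rot: [2.314, 2.119, -0.024]
force: [0.7, -0.0, -0.4]
width: 0.005
t 28.15 p [ 0.5663 -0.0866  0.1915] F [ 0.6594 -0.0441 -0.4311] M [ 0.0335 -0.0528  0.0287] w 0.005
yaw of tool y -5.038397735115174 tz [-0.009  -0.013  -0.9999]
shift mm [-35.4203  34.956    1.7538]
```

```bash
python3 -m inch '[[[1,-6,7,0,0],[1,-7,7,0,0],[1,-7,7,0,0],[1,-7,7,0,0],[1,-7,7,0,0]]]'; python3 st.py .6155 -.175 .190;python3 look.py 8
```

```text
clock: 28.65
position: [0.6012, -0.1277, 0.1914]
ee_rot: [2.316, 2.118, -0.025]
force: [-0.1, 0.4, -0.2]
width: 0.007
t 28.65 p [ 0.6012 -0.1277  0.1914] F [-0.1373  0.3672 -0.2068] M [ 0.0503 -0.0998 -0.0174] w 0.007
yaw of tool y -5.097493506196496 tz [-0.0094 -0.0129 -0.9999]
shift mm [-45.8379  18.4591   1.8975]
```

View pics/scene8.png

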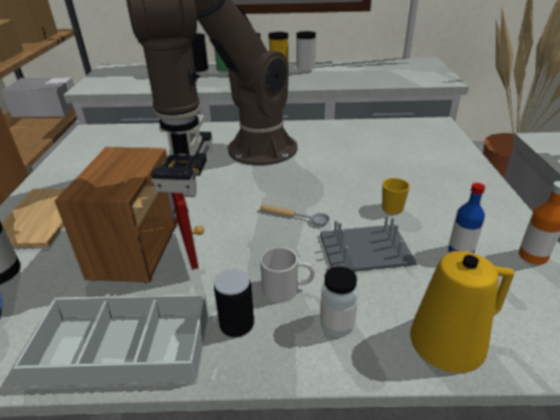

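```bash
python3 -m inch '[[[1,-7,4,0,0],[1,-7,4,0,0],[1,-7,3,0,0],[1,-7,3,0,0],[1,-7,2,0,0],[1,-5,1,0,0]]]'; python3 st.py .617 -.190 .190;python3 -m inch '[[[1,-4,0,0,0],[1,-4,0,0,0]]]'; python3 st.py .617 -.190 .190; python3 look.py 9
```

```text
clock: 29.35
position: [0.6155, -0.1721, 0.1918]
ee_rot: [2.316, 2.118, -0.024]
force: [-0.4, 0.1, -0.8]
width: 0.003
t 29.35 p [ 0.6155 -0.1721  0.1918] F [-0.359   0.1325 -0.7769] M [ 0.0578 -0.1293  0.0688] w 0.003
yaw of tool y -5.100543060980448 tz [-0.0094 -0.0128 -0.9999]
shift mm [-17.629    3.0885   2.0256]
clock: 29.55
position: [0.6149, -0.1811, 0.1919]
ee_rot: [2.316, 2.118, -0.024]
force: [0.4, 1.1, -0.4]
width: 0.001
t 29.55 p [ 0.6149 -0.1811  0.1919] F [ 0.4295  1.1207 -0.4494] M [-0.0433 -0.1419  0.0052] w 0.001
yaw of tool y -5.125690707128521 tz [-0.0092 -0.0126 -0.9999]
shift mm [-8.6544  2.951   2.0096]
```

View pics/scene9.png

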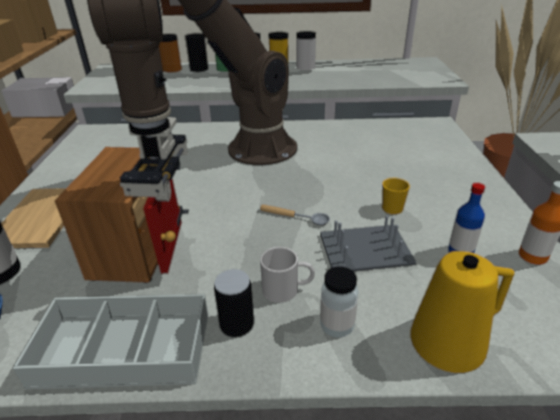

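```bash
python3 -m inch '[[[1,-4,0,0,0],[1,-3,0,0,0]]]'; python3 -m inch '[[[1,-2,0,0,0],[1,-2,0,0,0]]]'; python3 -m inch '[[[1,-1.5,0,0,0]]]'; python3 -m inch '[[[1,-1.5,0,0,0]]]'
```

```text
clock: 29.85
position: [0.6141, -0.1881, 0.1921]
ee_rot: [2.316, 2.118, -0.024]
force: [-0.2, 1.2, -0.3]
width: 0.001
clock: 30.05
position: [0.6137, -0.1923, 0.1923]
ee_rot: [2.315, 2.118, -0.024]
force: [0.7, 0.3, 0.1]
width: 0.005
clock: 30.15
position: [0.6135, -0.1939, 0.1923]
ee_rot: [2.315, 2.118, -0.024]
force: [0.6, -0.5, -0.2]
width: 0.003
clock: 30.25
position: [0.6134, -0.1954, 0.1923]
ee_rot: [2.315, 2.119, -0.024]
force: [0.5, 0.3, -1.0]
width: 0.003
```

```bash
python3 -m inch '[[[1,-1.5,0,0,0]]]'; python3 -m inch '[[[1,-1.5,0,0,0]]]'; python3 -m inch '[[[1,-1,0,0,0]]]'
```

```text
clock: 30.35
position: [0.6133, -0.197, 0.1924]
ee_rot: [2.315, 2.119, -0.024]
force: [0.4, 0.2, -1.0]
width: 0.002
clock: 30.45
position: [0.6132, -0.1986, 0.1924]
ee_rot: [2.315, 2.119, -0.024]
force: [0.2, 1.2, -0.5]
width: 0.007
clock: 30.55
position: [0.6131, -0.1997, 0.1924]
ee_rot: [2.315, 2.119, -0.024]
force: [0.7, 0.6, 0.5]
width: 0.006
```

```bash
python3 -m inch '[[[1,-1,0,0,0]]]'; python3 -m inch '[[[1,-1,0,0,0]]]'; python3 -m inch '[[[1,-1,0,0,0]]]'; python3 look.py 10; python3 -c "
import cv2
b=cv2.imread('pics/side10.png');a=cv2.imread('pics/scene10.png')
cv2.imwrite('pics/h10.png',cv2.resize(b[110:215,265:365],None,fx=5,fy=5,interpolation=cv2.INTER_CUBIC))
cv2.imwrite('pics/i10.png',cv2.resize(a[140:290,60:210],None,fx=4,fy=4,interpolation=cv2.INTER_CUBIC))"
```

```text
clock: 30.65
position: [0.613, -0.1998, 0.1924]
ee_rot: [2.315, 2.12, -0.022]
force: [0.1, 5.2, -1.4]
width: 0.006
clock: 30.75
position: [0.6131, -0.1998, 0.1924]
ee_rot: [2.315, 2.122, -0.021]
force: [0.2, 3.5, 0.1]
width: 0.006
clock: 30.85
position: [0.6131, -0.1998, 0.1924]
ee_rot: [2.314, 2.123, -0.019]
force: [-0.3, 4.7, -0.7]
width: -0.002
```

View pics/i10.png

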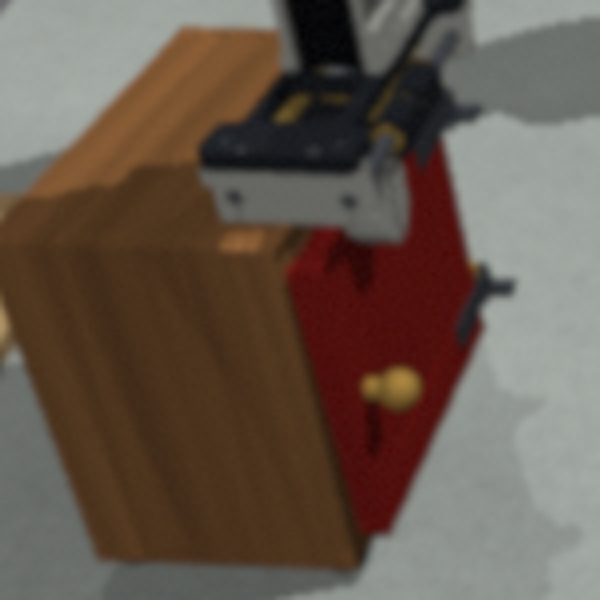

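View pics/h10.png

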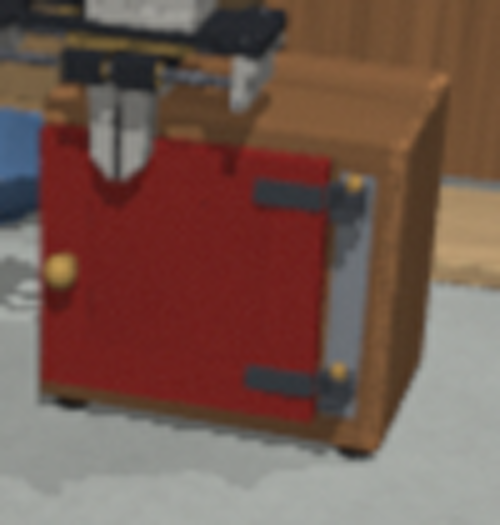

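```bash
python3 -m inch '[[[1,3,0,0,0],[1,8,0,0,0],[1,20,0,0,0],[1,20,0,0,0],[1,20,0,-15,0],[1,20,0,-20,0],[1,10,-10,-20,0],[1,0,0,0,0],[1,0,0,0,0]]]'; python3 look.py 11; python3 -c "
import cv2
b=cv2.imread('pics/side11.png');a=cv2.imread('pics/scene11.png')
cv2.imwrite('pics/i11.png',cv2.resize(a[140:290,60:210],None,fx=4,fy=4,interpolation=cv2.INTER_CUBIC))"
```

```text
clock: 31.85
position: [0.6129, -0.0947, 0.2514]
ee_rot: [2.314, 2.115, -0.025]
force: [0.7, 0.4, 0.1]
width: 0.008
```

View pics/i11.png

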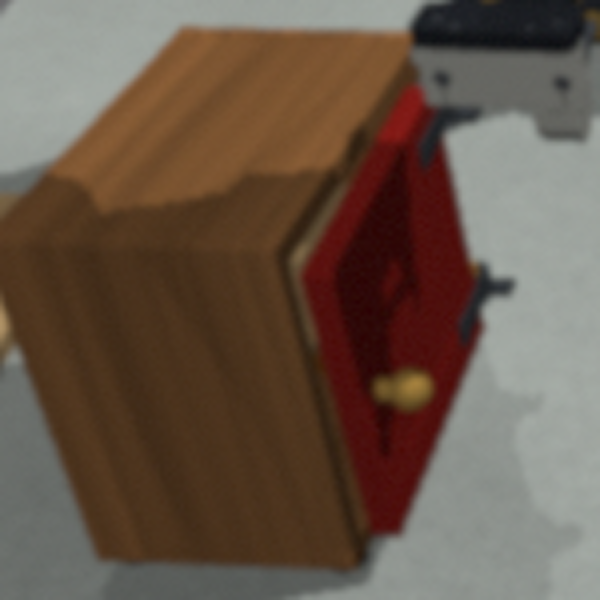

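View pics/side11.png

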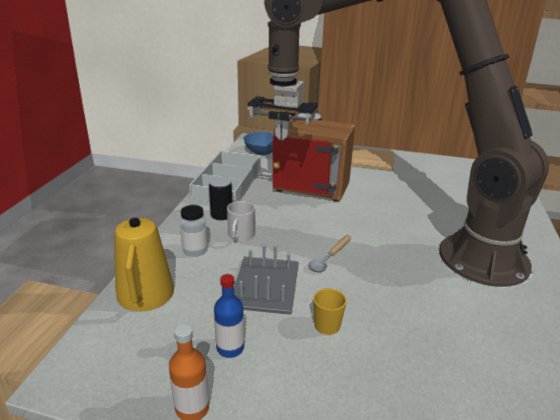

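```bash
python3 -m inch '[[[1,0,0,0,0],[1,0,0,0,0],[1,0,0,0,0],[1,0,0,0,0],[1,0,0,0,0]]]'; python3 look.py 12; python3 -c "
from h import *
def knob(f):
    h=cv2.cvtColor(f,cv2.COLOR_BGR2HSV);m=cv2.inRange(h,(14,110,90),(30,255,255));m2=np.zeros_like(m);m2[220:255,140:180]=m[220:255,140:180];M=cv2.moments(m2,True);return M['m00'],M['m10']/M['m00'],M['m01']/M['m00']
for t in ('10','11','12'): print(t,knob(load('scene%s.npy'%t)['frame']))
import cv2
a=cv2.imread('pics/scene12.png')
cv2.imwrite('pics/i12.png',cv2.resize(a[140:290,60:210],None,fx=4,fy=4,interpolation=cv2.INTER_CUBIC))
# predicted knob px & edge vs gap
sc=load('scene12.npy')
P=np.array([.4655,-.199]);
for g in (-4.9,-3,-2,0,2,4):
    h=np.deg2rad(g);dx=np.array([np.cos(h),np.sin(h)]);dy=np.array([-dx[1],dx[0]])
    C=P+.11*dx-.003*dy
    k=C+.075*dx+.03*dy
    e=C+.095*dx-.008*dy
    print(g,proj(sc,[*k,.124]),'edge top',(proj(sc,[*e,.214])-[60,140])*4, 'gap open mm',.205*np.deg2rad(g+4.9)*1000)
"
```

```text
clock: 32.45
position: [0.6121, -0.0979, 0.2481]
ee_rot: [2.32, 2.113, -0.03]
force: [0.2, -0.6, -0.3]
width: 0.009
10 (103.0, 157.9902912621359, 236.19417475728156)
11 (90.0, 161.11111111111111, 236.7888888888889)
12 (95.0, 161.3684210526316, 236.7263157894737)
-4.9 [161.62056854 235.30760365] edge top [286.95545646 260.71120791] gap open mm 0.0
-3 [164.57818197 235.11119458] edge top [300.20708681 261.38851101] gap open mm 6.798057436517914
-2 [166.13842761 234.98413588] edge top [307.25822627 261.64264775] gap open mm 10.37598240310629
0 [169.26287703 234.68138502] edge top [321.50236162 261.93831768] gap open mm 17.531832336283042
2 [172.38784591 234.31440546] edge top [335.91263492 261.94987534] gap open mm 24.687682269459792
4 [175.50765207 233.88406852] edge top [350.46104882 261.67721356] gap open mm 31.843532202636542
```

View pics/i12.png

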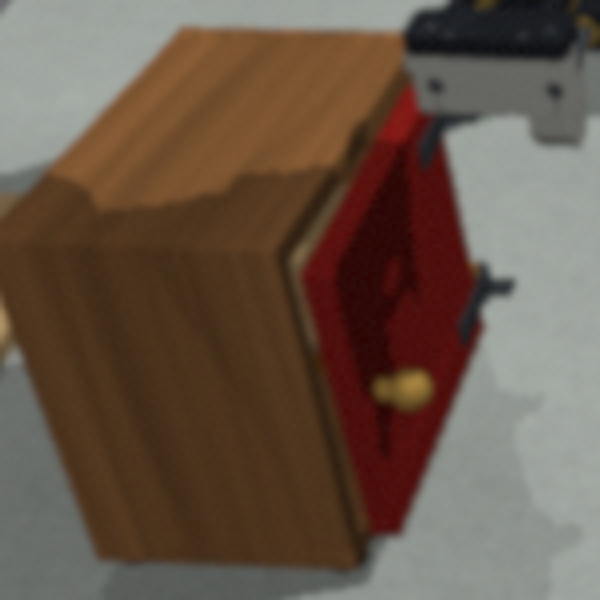

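```bash
python3 -m inch '[[[1,-10,0,20,0],[1,-20,0,20,0],[1,-20,0,14,0],[1,-15,0,0,0],[1,-10,0,0,0],[1,-4,0,0,0],[1,0,0,0,0]]]'; python3 st.py .612 -.190 .192
```

```text
clock: 33.25
position: [0.6053, -0.1805, 0.1962]
ee_rot: [2.318, 2.112, -0.025]
force: [-0.3, -0.5, 0.1]
width: 0.004
t 33.25 p [ 0.6053 -0.1805  0.1962] F [-0.2712 -0.4758  0.0819] M [-0.0206 -0.1028 -0.044 ] w 0.004
yaw of tool y -5.332359945903509 tz [-0.0081 -0.0145 -0.9999]
shift mm [-8.7485  7.5921  4.2977]
```

```bash
python3 -m inch '[[[1,-3,6,3,0],[1,-3,0,0,0],[1,-2,0,0,0],[1,-2,0,0,0],[1,-2,0,0,0],[1,-1.5,0,0,0],[1,-1.5,0,0,0],[1,-1,0,0,0],[1,-1,0,0,0]]]'; python3 -m inch '[[[1,-1,0,0,0],[1,-1,0,0,0]]]';  python3 -m inch '[[[1,-1,0,0,0],[1,-1,0,0,0]]]'
```

```text
clock: 34.15
position: [0.6114, -0.196, 0.1952]
ee_rot: [2.313, 2.116, -0.02]
force: [-0.3, 0.3, -0.0]
width: 0.007
clock: 34.35
position: [0.6113, -0.198, 0.1952]
ee_rot: [2.313, 2.116, -0.02]
force: [-0.4, -0.2, -0.6]
width: 0.001
clock: 34.55
position: [0.6112, -0.1997, 0.1953]
ee_rot: [2.313, 2.117, -0.019]
force: [-0.1, 3.0, -0.4]
width: 0.007
```

Now ease off in small steps.

```bash
python3 -m inch '[[[1,0,0,0,0],[1,0,0,0,0],[1,0,0,0,0],[1,0.3,0,0,0],[1,0.3,0,0,0],[1,0.5,0,0,0],[1,0.5,0,0,0],[1,1,0,0,0],[1,1,0,0,0],[1,2,0,0,0],[1,3,0,0,0],[1,3,0,0,0]]]'; python3 look.py 13; python3 -c "
from h import *
def knob(f):
    h=cv2.cvtColor(f,cv2.COLOR_BGR2HSV);m=cv2.inRange(h,(14,110,90),(30,255,255));m2=np.zeros_like(m);m2[220:255,140:180]=m[220:255,140:180];M=cv2.moments(m2,True);return M['m00'],M['m10']/M['m00'],M['m01']/M['m00']
print(knob(load('scene13.npy')['frame']))"
```

```text
clock: 35.75
position: [0.6121, -0.1882, 0.195]
ee_rot: [2.314, 2.116, -0.02]
force: [0.2, -0.2, 0.7]
width: 0.007
(107.0, 158.49532710280374, 236.44859813084113)
```

```bash
python3 -m inch '[[[1,5,0,0,0],[1,10,0,0,0],[1,20,0,0,0],[1,20,0,0,0],[1,20,0,-15,0],[1,20,0,-20,0],[1,10,-10,-20,0],[1,0,0,0,0],[1,0,0,0,0],[1,0,0,0,0],[1,0,0,0,0]]]'; python3 look.py 14; python3 -c "
from h import *
def knob(f):
    h=cv2.cvtColor(f,cv2.COLOR_BGR2HSV);m=cv2.inRange(h,(14,110,90),(30,255,255));m2=np.zeros_like(m);m2[220:255,140:180]=m[220:255,140:180];M=cv2.moments(m2,True);return M['m00'],M['m10']/M['m00'],M['m01']/M['m00']
f=load('scene14.npy')['frame'];print(knob(f))
b=cv2.imread('pics/side14.png')
x=cv2.resize(f[140:290,60:190],None,fx=3,fy=3,interpolation=cv2.INTER_CUBIC);y=cv2.resize(b[110:210,265:365],None,fx=4,fy=4,interpolation=cv2.INTER_CUBIC)
x=cv2.copyMakeBorder(x,0,0,0,0,0);o=np.zeros((450,790,3),np.uint8);o[:450,:390]=x;o[:400,390:790]=y;cv2.imwrite('pics/j14.png',o)"
```

```text
clock: 36.95
position: [0.6123, -0.0707, 0.2536]
ee_rot: [2.31, 2.12, -0.017]
force: [-0.1, 0.1, 0.1]
width: 0.003
(71.0, 158.05633802816902, 236.90140845070422)
```

View pics/j14.png

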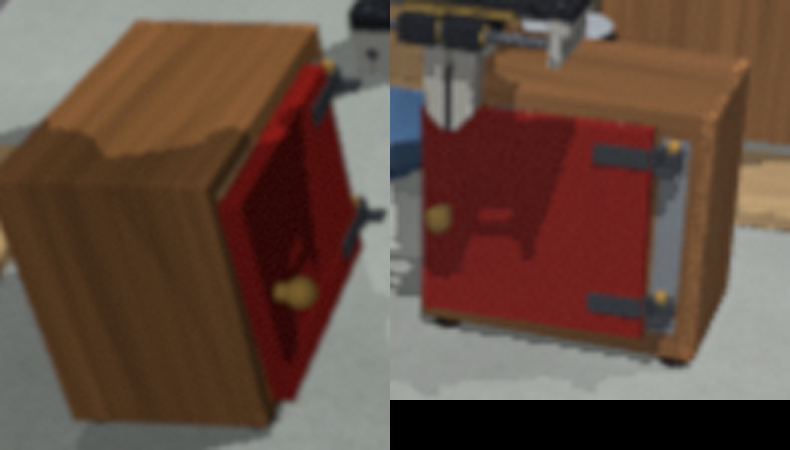

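View pics/scene14.png

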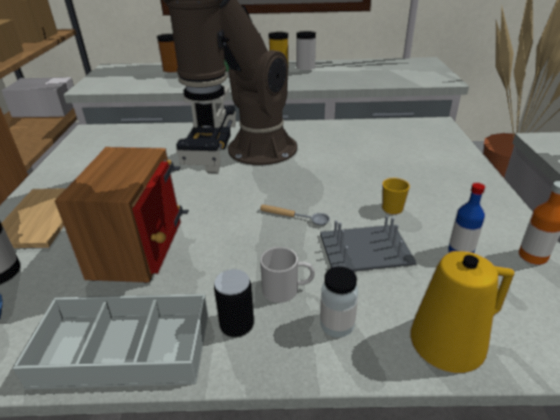

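```bash
python3 -c "
from h import *
print(workorder.sign_off())"
```

```text
the job is handed in; nothing more can be done
None
```

The door is back on both pintles, let go and shut. I handed the job in at about 37 s of the allowed 72 s.

- **Lifting and levelling:** I gripped the door by its top edge and lifted it out of the rack. The tool then picked up a small tilt of about 0.02 rad. To square the door, I stood it briefly on bare counter in front of the cupboard, which took about 28 N for a moment, and gripped it again.
- **Finding the pintles:** The pictures put them about 20 mm past their marks along the cupboard's front. The first lowering went on without any resistance, so no search by feel was needed.
- **Seating:** The door came down in 1 mm steps and met the shoulders at the expected height, with the contact force around 5 N. After I let go, the pictures showed both pins standing through their sockets with the door open.
- **Shutting:** I pushed the outside face with closed fingers, and the door stopped against the cupboard at about 5 N. On the first retreat it sprang back by about 7 mm at the free edge. I closed it again more slowly and eased off, and it stayed shut.

**Last checks:** The knob was back within a pixel of its fully shut position in the last picture, although the gripper's shadow makes that reading less exact. Both pins still show through their sockets, the gripper is clear of everything, and the other things on the counter look unmoved. I did not measure their positions again.

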